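# Snug up the loose bin-hanger nut on the key shelf

### The arm

A 7-joint arm with a two-finger parallel gripper is mounted at the origin on the work surface. World frame = base frame: x ahead of the robot, y to its left, z up, the work surface at z = 0. Lengths are in m, angles in rad, forces in N, time in s.
With the tool pointing down it reaches from about 0.425 to 0.875 m from the base axis. Payload 4.7 kg.
Tool frame: the origin (TCP) lies on the centre line of the jaws, within the pads' length; the fingertips stand 22 mm ahead of it and the grasp point (between the pads) lies 3 mm ahead of it; z points along the fingers, x is the direction in which the jaws open and shut, and the axes are right-handed (so a half turn about z gives the same grasp; the last joint's range is limited). The gripper opens to 87 mm and grips with 3 to 60 N. Pads are 19 mm wide; open, the fingers measure 117 mm over their backs; the gripper's body (75 mm by 190 mm) begins 51 mm behind the grasp point.
Start: joints at [-1.12, 0.321, -0.07, 1.45, 0.023, 1.371, -0.057], TCP at [0.275, 0.589, 0.245] pointing down, gripper open.
Joint ranges: [-2.86, 2.86], [-0.3, 2.09], [-1.38, 1.24], [0.06, 2.45], [-1.56, 4.7], [0.09, 2.05], [-2.69, 2.69]. Speed limits (rad/s): [2.57, 2.57, 3.14, 3.14, 3.14, 3.14, 3.14].

### API

Orientations are given as a unit quaternion [x, y, z, w].
In Python, from plant import bot gives the robot as it stands.
- The arm moves only by the tool step_arm, never from a script. Its argument "commands" is a list of rows, each a list of 5 numbers: the opening, from -1 (shut) to 1 (fully open), then the shift along the tool's x, y, z in mm, then the turn about the tool's z in degrees. A call has 1 to 8 rows; each row shifts and turns the commanded pose from where the row before left it, along the tool's axes as they then stand; what a row does not reach is not made up. A row lasts 1/8 s, in which the tool goes at most 62.5 mm and 10.7 degrees, less where a joint would pass 70% of its speed; a pose out of reach is approached as far as the arm can. A call with a gripper value outside its range is refused whole. The fingers move at their own pace and stop on an object; "force" is the grip in N (left out, the last holds). Time passes only in rows, so rows that do not move let the fingers close. It gives the time, the measured TCP pose, the force and the opening at its end, in the units of the state.
- bot.get_obs(): the state, without advancing time (a new reading comes with each control period).
- bot.camera(name): name is "side" or "top"; returns the picture (480x640x3 uint8, blue, green, red); there is no depth.
- bot.camera_model(name): a dict with "intrinsics" (3x3 intrinsics, pixels), "rvec" (rotation vector, rad) and "tvec" (3), from world to camera coordinates, as OpenCV has them. Camera axes: x right, y down, z forward; pixel columns grow to the right and rows downward; lengths in m; the calibration is good to about 2 mm. A picture is of the moment at which its call begins. camera_model takes no time and is no camera call.
- bot.job_done(): hands the job in, once; it reports no verdict.
The state is a dict: "time_s": time; "joint_pos": joint angles; "joint_vel": joint speeds; "joint_efforts": joint torques, N m; "tool_pos": TCP position; "tool_rot": TCP orientation; "force": force on the tool from outside, world axes, zero at the start; "wrist_torque": the same for the moment, N m; "width": finger opening in m.
Only numpy, scipy, OpenCV 4.12 (cv2) and the standard library are available. Lean on these libraries where they do the work, as an engineer would, in place of code of your own. Each camera call takes 0.05 s, during which the arm holds its last target.

### The job

The steel nut on the beech key shelf, which carries the tilting bin's hanger, has worked loose. Set the big ring of the spanner fully down over the nut and tighten it clockwise, a short swing at a time because the two letter dividers block a full turn, until it goes clearly stiff and is snug, but do not over-tighten it. Then lay the spanner flat back in the middle of the round cork mat, and leave everything else where it is.

Things in the scene. Friction and masses are not known exactly. Their poses are not given: they have to be found in the camera images.
- nut (a joint): Turn of the steel nut on its stud, rad; grows as it tightens (clockwise from above), stays where left, does not rise or fall. It runs at about 0.4 N m; 1.2 to 1.8 rad after the start it comes up against the washer, stops within a degree, and only the torque grows. That is finger-tight; snug is about 0.9 N m, read from the forces (0.75 is enough, above 1.3 N m is over-tightened).
- hanger (a joint): Twist of the bin's hanger (yoke, stud and bin) about the nut's axis against its rubber pad under the board, rad, clockwise from above; 0 at rest. It yields about 1 degree for each 0.26 N m put on the nut and springs back.
- nut_seat (a point): Centre of the nut's underside on its upright axis, at the washer's top, 147.5 mm above the table. Square nut 19 mm across flats: 9 mm of full square, then a 2.5 mm coned top; the 11 mm stud ends 8 mm above the cone. z up; x is square to a flat and turns with the nut (alike every 90 degrees).
- spanner: Dark steel cranked ring spanner, 260 g, lying on its two rings (10.5 mm thick). Origin under mid-handle, level with the rings' undersides; x points along it to the big ring, z up. Big ring at x = +75 mm: 8-point opening 20.4 mm across flats, 36 outside; small ring at x = -75 (too small). Handle: bar 12 mm wide, 10 high, x = -45 to +45, its middle 33 mm up, then sloping down to the rings.
- spanner_ring (a point): Centre of the big ring's opening at its underside, 75 mm from the spanner's origin; axes as the spanner's. The ring fits the nut every 45 degrees (x square to a flat, or to a corner), with about 5 degrees of play either way; fully down it rests on the washer and this point meets nut_seat. Handle forward, it swings about 50 degrees either side before a divider stops it.
- spanner_grip (a point): Centre of the spanner's handle, over its origin: where to pinch it across the 12 mm; 75 mm from the big ring's axis.
- shelf: Fixed beech key shelf, 460 mm wide, 190 deep. Origin on the table below the nut's axis; x to its back, y to its left seen from the robot. Board top 145 mm up, front edge at x = -75 mm. Two letter dividers, inner faces at y = +-102, tops 195 mm up, run to the front edge; back panel's face x = +97, top 175; end cheeks y = +-222, tops 185. A grey tilting bin hangs under the board.
- mat: Round cork mat, 200 mm across, 4 mm thick, fixed; origin at the centre of its underside. The spanner starts on it.
- bell: Bystander: chrome desk bell, 68 mm across, 48 mm high, in the shelf's left bay; origin under its middle.
- cover: Bystander: orange silicone key cover, 70 x 34 x 13 mm, in the shelf's left bay; origin under its middle.
- marble_center (a point): Bystander: green glass marble, 22 mm, in a small blue dish in the shelf's right bay; its centre.
- scratcher: Bystander: bamboo back scratcher handle, 163 x 13 x 8 mm, lying front to back in the shelf's right bay; origin under its middle.
- case: Bystander: blue glasses case, 120 x 50 x 34 mm, in the dark wooden catch-all tray on the table; origin under its middle.
- padlock: Bystander: brass padlock, 32 x 16 x 51 mm, standing in the tray beside the glasses case; origin under its middle.
Not all that is in view belongs to the job. What is shaped like the spanner but purple is not meant.

How it is judged:
On the way, in this order (a step that is already met when the one before it is completed fails the run):
1. the spanner's big ring sits fully down over the nut (horizontal distance between spanner_ring and nut_seat below 0.0025 m and z of spanner_ring in the frame of nut_seat below 0.004 m and angle between spanner's own z axis and vertical below 0.12 rad), for 0.1 s.
2. the nut is brought snug: up against the washer and loaded with at least 0.68 N m (value of joint hanger above 0.045 rad and value of joint nut above 4.95 rad), for 0.2 s.
At the end, for the whole second after the job is handed in: The nut has been brought up against its washer with at least about 0.7 N m and has stayed there, and the spanner, let go and at rest, lies flat on its rings on the cork mat with its middle within 50 mm of the mat's centre (value of joint nut above 4.95 rad and horizontal distance between spanner and mat below 0.05 m and z of spanner in the frame of mat below 0.008 m and angle between spanner's own z axis and vertical below 0.1 rad and linear speed of spanner below 0.02 m/s); the robot touches nothing.
It fails at once if the nut is over-tightened (the hanger is twisted by more than 1.4 N m) (value of joint hanger above 0.0933 rad).
It fails at once if the fingers push on the shelf or turn the nut themselves (over 10 N) (contact force between the fingers and shelf above 10 N).
It fails at once if the bell, key cover, marble or back scratcher handle on the shelf is moved by more than 15 mm (distance of any of bell, cover, marble_center, scratcher from where it was at the start of the episode above 0.015 m).
It fails at once if the glasses case or padlock in the tray is moved by more than 15 mm (distance of any of case, padlock from where it was at the start of the episode above 0.015 m).
It also fails if it takes over 72 s, if anything falls off the work surface, if the arm or the gripper's body presses on something with over 40 N, if the wrist force passes 120 N, or if a joint passes its speed limit or range.

## Working session

There is one attempt and no reset: what is moved stays moved. The work goes in short steps, Python scripts to look and compute and a tool call to move; the robot and the scene stay as the last step left them, time stands still between calls to the robot, and variables do not carry over. Pictures are saved under pics/ and viewed, and the job is handed in when it is done.

Besides the shell and the picture viewer there is one more tool, called after ">>>" in YAML: its name, and indented under it one key for each argument. step_arm: Moves the arm, as the interface text tells. Its arguments: {"type":"object","properties":{"commands":{"type":"array","items":{"type":"array","items":{"type":"number"}}},"force":{"type":"number"}},"required":["commands"]}

```bash
ls; mkdir -p pics
cat > h.py <<'E'
import numpy as np,cv2
from plant import bot
from scipy.spatial.transform import Rotation as R
def cam(n):
    m=bot.camera_model(n);K=np.array(m["intrinsics"],float);r=np.array(m["rvec"],float);t=np.array(m["tvec"],float).reshape(3)
    return K,cv2.Rodrigues(r)[0],t
def ray(n,uv):
    K,Rm,t=cam(n);d=Rm.T@np.linalg.solve(K,[uv[0],uv[1],1.]);return -Rm.T@t,d
def onz(n,uv,z):
    c,d=ray(n,uv);return c+d*(z-c[2])/d[2]
def proj(n,p):
    K,Rm,t=cam(n);q=K@(Rm@np.array(p,float)+t);return q[:2]/q[2]
def tri(uv1,uv2):
    c1,d1=ray("top",uv1);c2,d2=ray("side",uv2)
    d1/=np.linalg.norm(d1);d2/=np.linalg.norm(d2)
    s=np.linalg.lstsq(np.c_[d1,-d2],c2-c1,rcond=None)[0]
    a=c1+s[0]*d1;b=c2+s[1]*d2
    return (a+b)/2,np.linalg.norm(a-b)
def st():
    o=bot.get_obs();print("t",o["time_s"],"pos",np.round(o["tool_pos"],4),"yaw/eul",np.round(R.from_quat(o["tool_rot"]).as_matrix(),3).tolist(),"F",np.round(o["force"],2),"T",np.round(o["wrist_torque"],3),"w",round(float(o["width"]),4),"q",np.round(o["joint_pos"],3));return o
E
python3 - <<'E'
from h import *
st()
for n in("top","side"):
    cv2.imwrite(f"pics/{n}0.png",bot.camera(n)); K,Rm,t=cam(n);print(n,K.tolist(),-Rm.T@t,Rm.round(3).tolist())
E
```

```text
pics
t 0.0 pos [0.2748 0.5885 0.2435] yaw/eul [[0.423, 0.906, -0.001], [0.906, -0.423, -0.002], [-0.002, 0.0, -1.0]] F [0.72 0.27 0.08] T [-0.01   0.018  0.032] w 0.0871 q [-1.12   0.322 -0.07   1.452  0.023  1.371 -0.057]
top [[496.3406529797791, 0.0, 324.6922160305778], [0.0, 496.3406529797791, 234.98616887894536], [0.0, 0.0, 1.0]] [0.40812601 0.00406854 1.16480732] [[-0.002, -1.0, -0.007], [-0.993, 0.003, -0.119], [0.119, 0.006, -0.993]]
side [[438.7262880500166, 0.0, 311.2857451217332], [0.0, 438.7262880500166, 240.15716512745348], [0.0, 0.0, 1.0]] [ 0.2259929  -0.60166698  0.69325616] [[0.902, -0.431, 0.014], [-0.265, -0.58, -0.77], [0.341, 0.691, -0.637]]
```

View pics/top0.png

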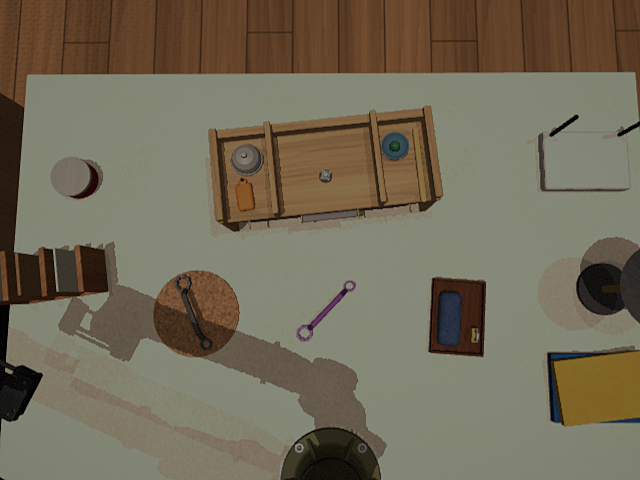

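View pics/side0.png

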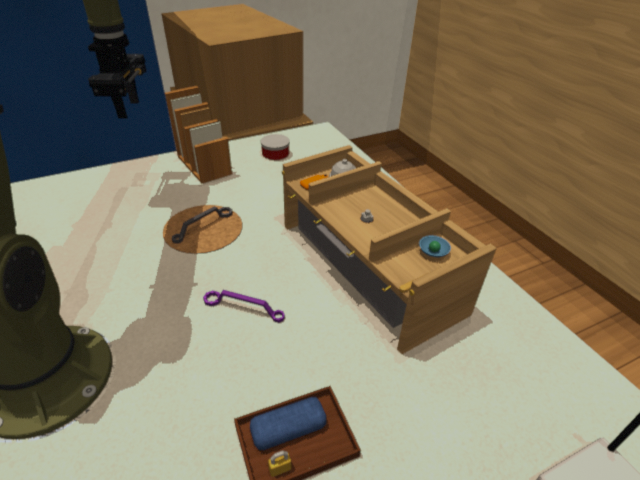

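Top view: the spanner is on the mat with rings near (184,283) and (206,344), and the nut is near (326,176). The shelf is rotated slightly. I'll zoom in to measure.

Run:
```python
from h import *
t=cv2.imread("pics/top0.png");s=cv2.imread("pics/side0.png")
def c(im,x,y,w,h,f):return cv2.resize(im[y:y+h,x:x+w],None,fx=f,fy=f,interpolation=cv2.INTER_CUBIC)
a=c(t,150,265,100,100,4);b=c(t,301,151,50,50,8);d=c(s,160,195,100,66,4);d=cv2.copyMakeBorder(d,0,400-d.shape[0],0,0,cv2.BORDER_CONSTANT)
cv2.imwrite("pics/z1.png",np.hstack([a,b]))
e=c(s,343,195,50,50,8)
cv2.imwrite("pics/z2.png",np.hstack([d[:400],e]))
```

```text
(no output)
```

View pics/z1.png

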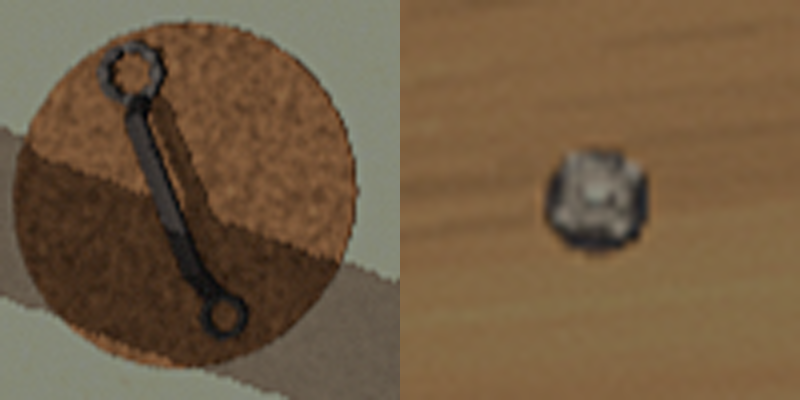

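View pics/z2.png

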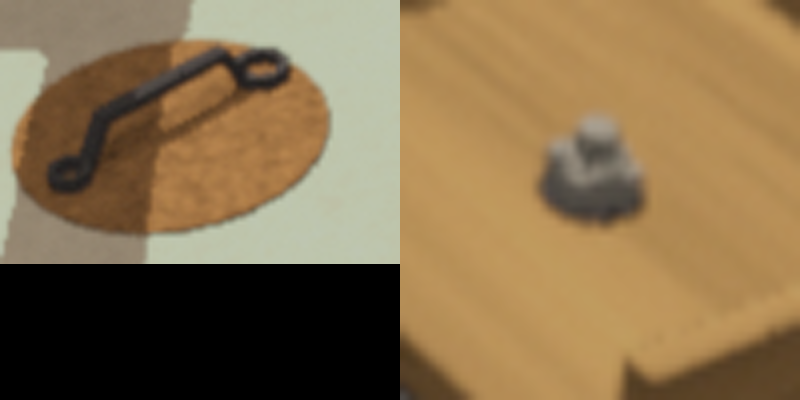

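Run:
```python
from h import *
t=cv2.imread("pics/top0.png");s=cv2.imread("pics/side0.png")
f=lambda u,v,k,x0,y0:((u+.5)/k-.5+x0,(v+.5)/k-.5+y0)
b=f(131,72,4,150,265);m=f(225,314,4,150,265)
B=onz("top",b,.0095);M=onz("top",m,.0095);print("rings top",B,M,np.linalg.norm(B-M),np.degrees(np.arctan2(*(B-M)[[1,0]])),(B+M)/2,np.linalg.norm((B+M)[:2]/2))
# side rings
b2=f(264,69,4,160,195);m2=f(70,172,4,160,195)
B2=onz("side",b2,.0095);M2=onz("side",m2,.0095);print("rings side",B2,M2,np.linalg.norm(B2-M2),np.degrees(np.arctan2(*(B2-M2)[[1,0]])))
print(tri(b,b2),tri(m,m2))
# mat
for n,im in(("top",t),("side",s)):
    h=cv2.cvtColor(im,cv2.COLOR_BGR2HSV)
    k=((h[...,0]>5)&(h[...,0]<20)&(h[...,1]>90)).astype(np.uint8)
    x0,y0,w,hh=(150,265,95,95) if n=="top" else (160,200,90,55)
    z=np.zeros_like(k);z[y0:y0+hh,x0:x0+w]=k[y0:y0+hh,x0:x0+w]
    cs=max(cv2.findContours(z,0,cv2.CHAIN_APPROX_NONE)[0],key=cv2.contourArea)
    p=np.array([onz(n,q,.004)[:2] for q in cv2.convexHull(cs)[:,0]])
    print("mat",n,cv2.minEnclosingCircle((p*1000).astype(np.float32)))
# nut
wt=f(197,202,8,301,151);stt=f(198,190,8,301,151)
ws=f(193,175,8,343,195);
ss=f(199,128,8,343,195)
print("stud",tri(stt,ss), onz("top",stt,.167),onz("side",ss,.167))
print("washer top",onz("top",wt,.147))
# shelf front edge at z .145 / back: red help
for a,bb in (((280,219),(380,204)),):
    P=onz("top",a,.145);Q=onz("top",bb,.145);print("edge",P,Q,np.degrees(np.arctan2(*(P-Q)[[0,1]])))
h=lambda im,x,y,w:cv2.resize(im[y:y+w,x:x+w],(400,400),interpolation=cv2.INTER_LANCZOS4)
a=np.hstack([h(t,314,163,25),h(s,355,205,25)])
a=cv2.normalize(a,None,0,255,cv2.NORM_MINMAX);cv2.imwrite("pics/z3.png",a)
```

```text
rings top [0.43573729 0.34207339 0.0095    ] [0.29776188 0.28378021 0.0095    ] 0.1497842072129011 22.90355135134894 [0.36674959 0.3129268  0.0095    ] 0.48210833087948995
rings side [0.43624128 0.33917537 0.0095    ] [0.29714535 0.28476307 0.0095    ] 0.1493598809057475 21.36471322358723
(array([0.4363818 , 0.34259535, 0.00715767]), np.float64(0.0012198209387346754)) (array([0.29744519, 0.2836915 , 0.01021733]), np.float64(0.0007810853675210378))
mat top ((365.9969177246094, 310.52484130859375), 99.73865509033203)
mat side ((364.11669921875, 308.0447998046875), 99.94367980957031)
stud (array([0.6538257 , 0.00859534, 0.16560417]), np.float64(0.0011933974414316615)) [0.65292896 0.00884546 0.167     ] [0.65331859 0.00687084 0.167     ]
washer top [0.65462483 0.00921017 0.147     ]
edge [0.56373877 0.10334493 0.145     ] [ 0.59469709 -0.10484266  0.145     ] -8.45812909158165
```

View pics/z3.png

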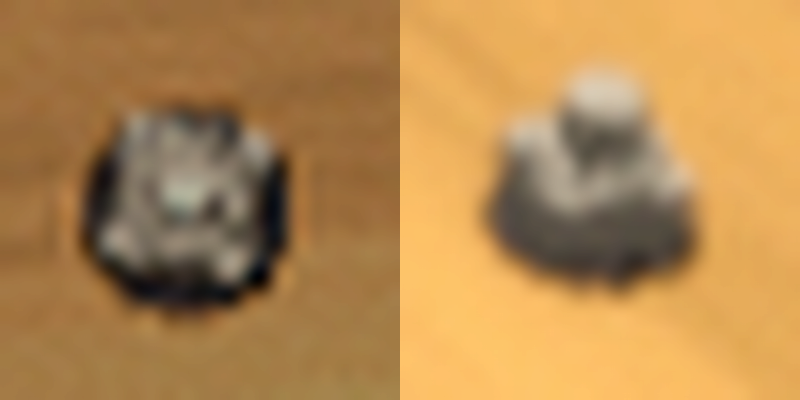

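The nut's corners give normals at about -11° mod 90. I'll check this numerically, and also how close the letter rack is to the gripper body.

Run:
```python
from h import *
c=[(130,120),(258,150),(235,265),(115,240)]
P=[onz("top",((u+.5)/16-.5+314,(v+.5)/16-.5+163),.1565)[:2] for u,v in c];P=np.array(P)
print(P,P.mean(0)); 
for i in range(4):
    d=P[(i+1)%4]-P[i];print(np.linalg.norm(d),np.degrees(np.arctan2(d[1],d[0]))%90)
s=[(515,135),(570,210),(685,180)]
S=np.array([onz("side",((u-400+.5)/16-.5+355,(v+.5)/16-.5+205),.1565)[:2] for u,v in s]);print(S,(S[0]+S[2])/2)
for a,b in((0,1),(1,2)):
    d=S[b]-S[a];print(np.linalg.norm(d),np.degrees(np.arctan2(d[1],d[0]))%90)
for q in((203,182),(230,172)):print("rack",onz("side",q,0))
print(tri((108,247),(228,140)))
```

```text
[[ 6.64627926e-01  1.64755482e-02]
 [ 6.60580893e-01 -1.39261484e-04]
 [ 6.45349095e-01  2.89103582e-03]
 [ 6.48714527e-01  1.84418999e-02]] [0.65481811 0.00941731]
0.017100595825528767 76.31048511560688
0.015530305008466335 78.74817528174341
0.01591086129549013 77.78867990454513
0.016034425680967756 82.95590792785082
[[ 6.46517168e-01  1.65871935e-02]
 [ 6.44603050e-01 -4.52279969e-04]
 [ 6.61502391e-01 -1.03221428e-03]] [0.65400978 0.00777749]
0.017146647125431756 83.5905839505512
0.01690928956066533 88.03455338798716
rack [0.42300875 0.52321593 0.        ]
rack [0.51198072 0.54530266 0.        ]
(array([0.50079308, 0.45880785, 0.14854362]), np.float64(0.010602670612322854))
```

>>> step_arm:
  commands:
    - [0, 0, 0, 0, -10]
    - [0, 0, 0, 0, -10]
    - [0, 0, 0, 0, -10]
    - [0, 0, 0, 0, -10]
    - [0, 0, 0, 0, -7.4]
  force: 40

```text
time_s: 0.72
tool_pos: [0.2749, 0.5887, 0.2439]
tool_rot: [0.555, 0.832, -0.001, 0.0]
force: [-0.2, 0.1, 0.7]
width: 0.0471
```

>>> step_arm:
  commands:
    - [0, -58, -4, 0, 0]
    - [0, -58, -4, 0, 0]
    - [0, -58, -4, 0, 0]
    - [0, -58, -4, 0, 0]
    - [0, -58, -4, 0, 0]
    - [0, 0, 0, 50, 0]
    - [0, 0, 0, 50, 0]
    - [0, 0, 0, 40, 0]

```text
time_s: 1.72
tool_pos: [0.3663, 0.3123, 0.1025]
tool_rot: [0.557, 0.831, -0.001, -0.0]
force: [-0.4, 0.1, 0.2]
width: 0.0434
```

```bash
cat >> h.py <<'E'
def togo(p,yaw=None):
    o=bot.get_obs();Rm=R.from_quat(o["tool_rot"]).as_matrix()
    print("tool d mm",np.round(Rm.T@(np.array(p)-o["tool_pos"])*1000,1),"tool yaw",round(np.degrees(np.arctan2(Rm[1,0],Rm[0,0])),2))
E
python3 - <<'E'
from h import *
st();togo([.3667,.3126,.040])
cv2.imwrite("pics/t1.png",np.hstack([cv2.resize(bot.camera("top")[250:370,140:260],(400,400)),cv2.resize(bot.camera("side")[130:260,150:280],(400,400))]))
E
```

```text
t 1.725 pos [0.3663 0.3123 0.1025] yaw/eul [[-0.38, 0.925, -0.001], [0.925, 0.38, -0.001], [-0.0, -0.001, -1.0]] F [-0.41  0.11  0.15] T [ 0.054 -0.003  0.016] w 0.0434 q [-7.420e-01  9.100e-02 -2.000e-02  2.025e+00  2.000e-03  1.027e+00
  1.198e+00]
tool d mm [ 0.1  0.6 62.5] tool yaw 112.35
```

View pics/t1.png

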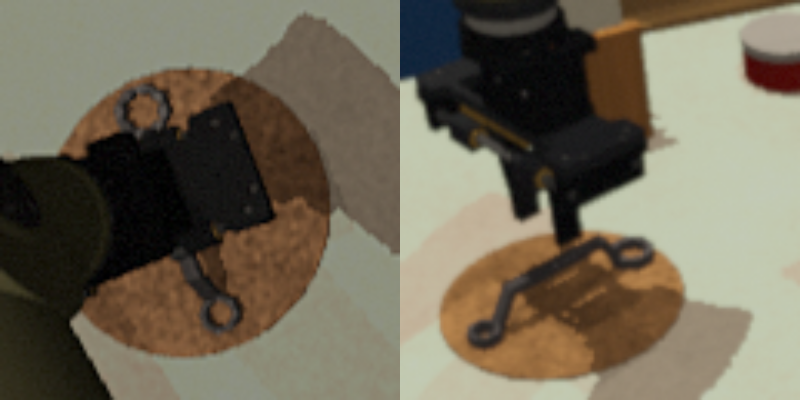

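>>> step_arm:
  commands:
    - [0, 0, 0, 40, 0]
    - [0, 0, 0.5, 22.5, 0]
    - [-1, 0, 0, 0, 0]
    - [-1, 0, 0, 0, 0]
    - [-1, 0, 0, 0, 0]
    - [-1, 0, 0, 0, 0]
  force: 45

```text
time_s: 2.58
tool_pos: [0.3679, 0.3141, 0.0432]
tool_rot: [0.556, 0.831, 0.001, 0.0]
force: [-0.3, 1.1, -2.8]
width: 0.0118
```

Run:
```python
from h import *
st()
```

```text
t 2.575 pos [0.3679 0.3141 0.0432] yaw/eul [[-0.381, 0.925, 0.001], [0.925, 0.381, 0.002], [0.001, 0.002, -1.0]] F [-0.34  1.13 -2.81] T [ 0.179  0.004 -0.054] w 0.0118 q [-0.743  0.175 -0.02   2.069  0.004  0.895  1.196]
```

>>> step_arm:
  commands:
    - [-1, 0, 0, -15, 0]
    - [-1, 0, 0, -50, 0]
    - [-1, 0, 0, -60, 0]
    - [-1, 0, 0, -60, 0]
    - [-1, 0, 0, -60, 0]
    - [-1, 0, 0, -22, 0]
    - [-1, 0, 0, 0, 0]

```text
time_s: 3.45
tool_pos: [0.3678, 0.3137, 0.3115]
tool_rot: [0.557, 0.831, 0.002, 0.001]
force: [-0.3, -0.6, -4.2]
width: 0.0113
```

Run:
```python
from h import *
st();togo([.5933,-.0356,.31])
cv2.imwrite("pics/t2.png",bot.camera("side"))
```

```text
t 3.45 pos [0.3678 0.3137 0.3115] yaw/eul [[-0.381, 0.925, 0.003], [0.925, 0.381, 0.003], [0.001, 0.004, -1.0]] F [-0.29 -0.57 -4.22] T [0.03  0.043 0.044] w 0.0113 q [-7.440e-01 -6.100e-02 -1.600e-02  1.745e+00 -1.000e-03  1.453e+00
  1.201e+00]
tool d mm [-408.9   75.6    1.2] tool yaw 112.37
```

View pics/t2.png

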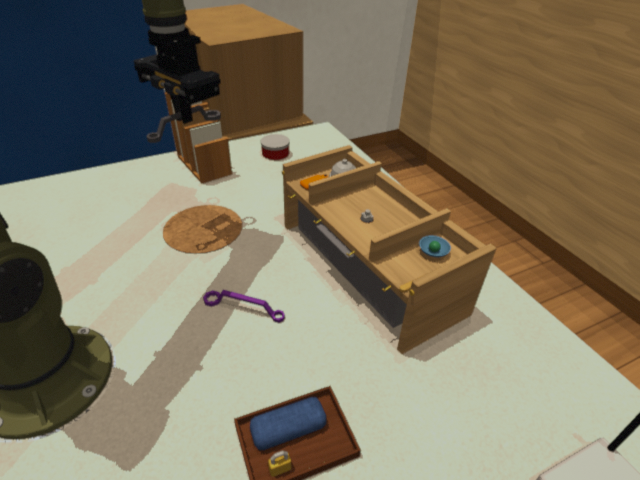

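>>> step_arm:
  commands:
    - [-1, -51, 9.5, 0, 0]
    - [-1, -51, 9.5, 0, 0]
    - [-1, -51, 9.5, 0, 0]
    - [-1, -51, 9.5, 0, 0]
    - [-1, -51, 9.5, 0, 0]
    - [-1, -51, 9.5, 0, 0]
    - [-1, -51, 9.5, 0, 0]
    - [-1, -51.9, 9.1, 0, 0]

```text
time_s: 4.5
tool_pos: [0.5925, -0.0371, 0.3065]
tool_rot: [0.556, 0.831, -0.001, -0.002]
force: [0.5, 0.5, -3.0]
width: 0.0114
```

>>> step_arm:
  commands:
    - [-1, 0, 0, 30, -7]
    - [-1, 0, 0, 30, -6.6]
    - [-1, 0, 0, 20, 0]
    - [-1, 0, 0, 0, 0]

```text
time_s: 5.0
tool_pos: [0.5903, -0.0359, 0.225]
tool_rot: [0.454, 0.891, -0.002, -0.003]
force: [-0.3, 0.3, -2.3]
width: 0.0112
```

Run:
```python
from h import *
st();togo([.5933,-.0356,.31])
t=bot.camera("top");s=bot.camera("side")
cv2.imwrite("pics/t3t.png",t);cv2.imwrite("pics/t3s.png",s)
cv2.imwrite("pics/t3.png",np.hstack([cv2.resize(t[130:260,260:390],(400,400)),cv2.resize(s[120:260,300:440],(400,400))]))
```

```text
t 5.0 pos [ 0.5903 -0.0359  0.225 ] yaw/eul [[-0.587, 0.809, -0.008], [0.809, 0.587, -0.0], [0.004, -0.007, -1.0]] F [-0.28  0.27 -2.31] T [0.026 0.064 0.045] w 0.0112 q [-0.315  0.217  0.384  1.637 -0.083  1.311  2.281]
tool d mm [ -1.2   2.  -85. ] tool yaw 125.96
```

View pics/t3.png

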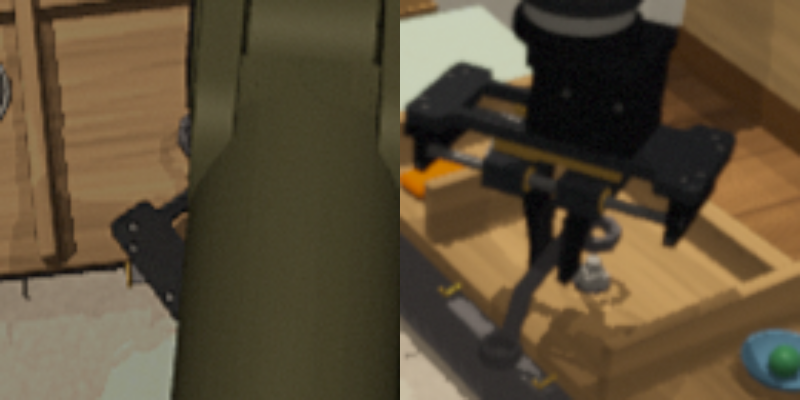

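Run:
```python
from h import *
o=bot.get_obs();p=np.array(o["tool_pos"]);a=np.radians(36)
u=np.array([np.cos(a),np.sin(a),0])
z=.225-.0432+.004+.005
for s in(1,-1):
    q=p+s*.075*u;q[2]=z;print("pred",q,proj("side",q))
print("obs big",300+605*140/400,120+232*140/400,"small",300+500*140/400,120+350*140/400)
s=cv2.imread("pics/t3s.png");h=lambda x,y,w:cv2.resize(s[y:y+w,x:x+w],(400,400),interpolation=cv2.INTER_CUBIC)
cv2.imwrite("pics/z4.png",np.hstack([h(490,190,50) if 0 else h(490-10-20,220,1*50) if 0 else h(485-30,0,1) if 0 else h(490-10,180,50) if 0 else h(350-0,180,50) if 0 else h(490-25,200,50) if 0 else h(490,0,10) if 0 else h(487-25,220,50) if 0 else h(450,220,50) if 0 else h(486-30,215,50) if 0 else h(495-20,200,50) if 0 else h(460,215,50) if 0 else h(305+150-5,1,1) if 0 else h(485,185,40) if 0 else h(350,180,1) if 0 else h(485,185,40)]) if 0 else np.hstack([h(487,187,40),h(455,222,40)])) if 0 else cv2.imwrite("pics/z4.png",np.hstack([h(490,182,50),h(450,217,50)]) if 0 else np.hstack([h(487,180,50)]) if 0 else np.hstack([h(300+185,180,60),h(300+145,210,60)]) )
```

```text
pred [0.65311388 0.00811537 0.1908    ] [368.15896165 200.68659861]
pred [ 0.53176133 -0.08005241  0.1908    ] [335.64801136 242.10761189]
obs big 511.75 201.2 small 475.0 242.5
```

Run:
```python
from h import *
s=cv2.imread("pics/t3s.png");h=lambda x,y:cv2.resize(s[y:y+40,x:x+40],(400,400),interpolation=cv2.INTER_CUBIC)
cv2.imwrite("pics/z5.png",np.hstack([h(350,183),h(315,222)]))
```

```text
(no output)
```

View pics/z5.png

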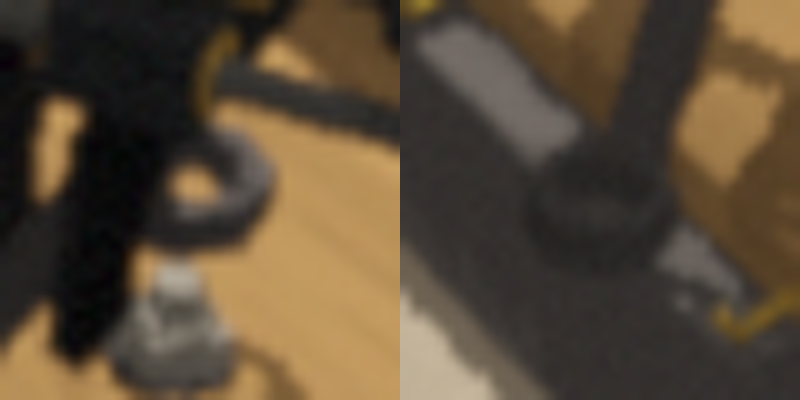

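Run:
```python
from h import *
st()
print(onz("side",(366.3,201.7),.1908),onz("side",(334.9,242.5),.1908))
# predicted rightmost/bottom extents of ring outline
p=np.array([.6531,.0081])
for c in(p,p+[-.003,0],p+[0,.003]):
    pts=np.array([proj("side",[c[0]+.018*np.cos(t),c[1]+.018*np.sin(t),z]) for t in np.linspace(0,6.28,90) for z in(.1858,.1963)])
    print(pts.min(0),pts.max(0))
print("obs right",350+273/10-.5,"bottom",183+25-.5,"top",183+12.7-.5)
```

```text
t 5.1 pos [ 0.5924 -0.036   0.2284] yaw/eul [[-0.587, 0.809, -0.002], [0.809, 0.587, -0.0], [0.001, -0.001, -1.0]] F [ 0.61 -0.35 -2.59] T [0.053 0.062 0.029] w 0.0115 q [-0.315  0.215  0.384  1.633 -0.083  1.312  2.281]
[0.64780916 0.0065729  0.1908    ] [ 0.5300292  -0.08046291  0.1908    ]
[359.0274405  193.46681913] [377.4050266  207.88356794]
[357.74881753 193.80290048] [376.13433569 208.24454727]
[358.28108278 192.72600824] [376.6077968  207.09101161]
obs right 376.8 bottom 207.5 top 195.2
```

Run:
```python
from h import *
st();togo([.5943,-.0349,.2017])
```

```text
t 5.1 pos [ 0.5924 -0.036   0.2284] yaw/eul [[-0.587, 0.809, -0.002], [0.809, 0.587, -0.0], [0.001, -0.001, -1.0]] F [ 0.61 -0.35 -2.59] T [0.053 0.062 0.029] w 0.0115 q [-0.315  0.215  0.384  1.633 -0.083  1.312  2.281]
tool d mm [-0.3  2.2 26.7] tool yaw 125.97
```

>>> step_arm:
  commands:
    - [-1, 0, 2.2, 9, 0]
    - [-1, 0, 0, 9, 0]
    - [-1, 0, 0, 8.7, 0]
    - [-1, 0, 0, 0, 0]
    - [-1, 0, 0, 0, 0]

```text
time_s: 5.72
tool_pos: [0.5948, -0.0347, 0.2025]
tool_rot: [0.454, 0.891, 0.0, 0.0]
force: [0.7, -0.6, -2.6]
width: 0.0115
```

Run:
```python
from h import *
s=bot.camera("side");st();togo([.5943,-.0349,.2017])
h=lambda x,y:cv2.resize(s[y:y+40,x:x+40],(400,400),interpolation=cv2.INTER_CUBIC)
cv2.imwrite("pics/t4s.png",s);cv2.imwrite("pics/z6.png",np.hstack([h(347,190),h(315,222)]))
```

```text
t 5.775 pos [ 0.5949 -0.0347  0.2027] yaw/eul [[-0.587, 0.809, 0.001], [0.809, 0.587, 0.0], [-0.0, 0.001, -1.0]] F [-0.38 -0.44 -4.17] T [ 0.093  0.085 -0.056] w 0.0118 q [-0.313  0.235  0.382  1.662 -0.091  1.261  2.286]
tool d mm [ 0.2 -0.6  1. ] tool yaw 125.97
```

View pics/z6.png

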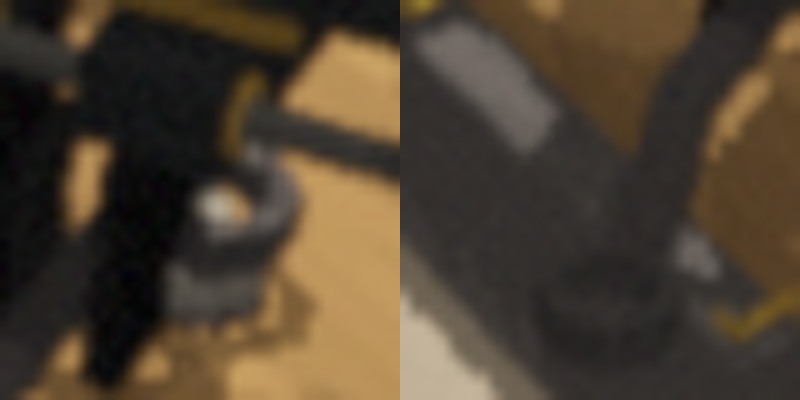

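```bash
python3 - <<'E'
from h import *
def ext(c,r,zs):
    p=np.array([proj("side",[c[0]+r*np.cos(t),c[1]+r*np.sin(t),z]) for t in np.linspace(0,6.28,90) for z in zs]);return p.min(0).round(1),p.max(0).round(1)
u=np.array([np.cos(np.radians(36)),np.sin(np.radians(36))])
T=np.array([.5949,-.0347]);zu=.2027-.0392
for L in(.0734,.075):
    c=T+L*u;print(c,"ring",ext(c,.018,(zu,zu+.0105)),"hole top",ext(c,.0102,(zu+.0105,)))
    print(" small",proj("side",[*(T-(.15-L)*u),zu+.005]))
n=(.6537,.0083)
print("stud top",ext(n,.0055,(.167,)),"washer",ext(n,.0125,(.146,)))
print("obs ring right",347+29.8-.5,"bottom",190+25.5-.5,"hole right",347+24.8-.5,"hole bot",190+22.8-.5,"small",315+20.5-.5,222+30.8-.5)
E
python3 - <<'E'
import cv2
import sys;sys.path.insert(0,'.')
s=cv2.imread("pics/t4s.png");cv2.imwrite("pics/z7.png",cv2.convertScaleAbs(cv2.resize(s[195:230,352:387],(700,700),interpolation=cv2.INTER_CUBIC),alpha=2))
E
```

```text
[0.65428185 0.00844344] ring (array([358.5, 202.2]), array([376.6, 216.6])) hole top (array([362.8, 204.4]), array([372.8, 210.2]))
 small [335.52155887 251.22046967]
[0.65557627 0.00938389] ring (array([358.8, 201.9]), array([376.9, 216.2])) hole top (array([363.1, 204. ]), array([373.1, 209.8]))
 small [335.90589854 250.71860356]
stud top (array([364.6, 208.6]), array([369.9, 211.7])) washer (array([360.3, 214.8]), array([372.3, 222. ]))
obs ring right 376.3 bottom 215.0 hole right 371.3 hole bot 212.3 small 335.0 252.3
```

View pics/z7.png

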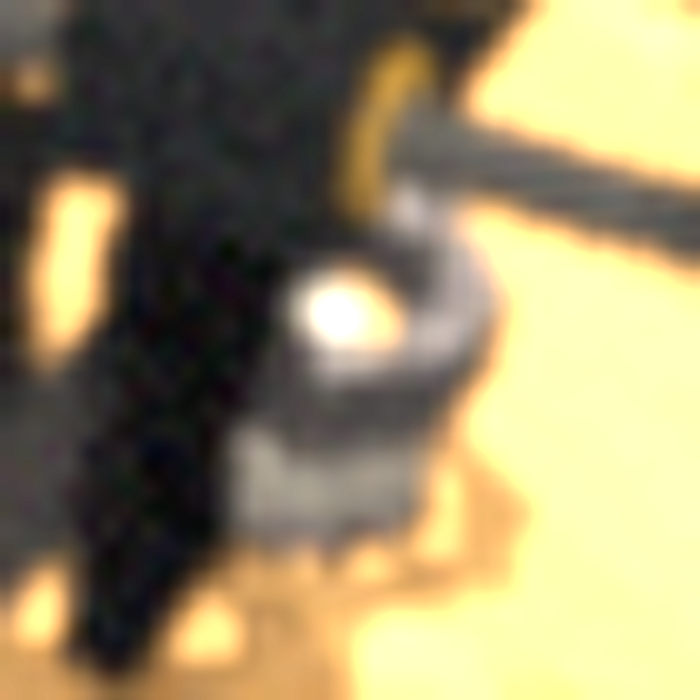

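>>> step_arm:
  commands:
    - [-1, 0, -0.4, 3, 0]
    - [-1, 0, 0, 2, 0]
    - [-1, 0, 0, 2, 0]
    - [-1, 0, 0, 2, 0]
    - [-1, 0, 0, 0, 0]

```text
time_s: 6.4
tool_pos: [0.5945, -0.0351, 0.1938]
tool_rot: [0.454, 0.891, 0.0, 0.0]
force: [-0.8, -0.7, 1.5]
width: 0.0113
```

Run:
```python
from h import *
st();togo([.5943,-.0349,.1867])
```

```text
t 6.4 pos [ 0.5945 -0.0351  0.1938] yaw/eul [[-0.587, 0.809, 0.001], [0.809, 0.587, 0.0], [-0.0, 0.001, -1.0]] F [-0.79 -0.67  1.48] T [0.107 0.143 0.031] w 0.0113 q [-0.312  0.24   0.381  1.674 -0.094  1.244  2.288]
tool d mm [ 0.3 -0.   7.1] tool yaw 125.96
```

>>> step_arm:
  commands:
    - [-1, 0, 0, 1.5, 0]
    - [-1, 0, 0, 0, 0]

```text
time_s: 6.65
tool_pos: [0.5945, -0.0353, 0.1925]
tool_rot: [0.454, 0.891, 0.0, 0.0]
force: [-2.5, -1.5, 2.6]
width: 0.0113
```

Run:
```python
from h import *
st()
```

```text
t 6.65 pos [ 0.5945 -0.0353  0.1925] yaw/eul [[-0.587, 0.81, 0.001], [0.81, 0.587, -0.0], [-0.001, 0.001, -1.0]] F [-2.48 -1.45  2.61] T [ 0.021  0.299 -0.001] w 0.0113 q [-0.311  0.241  0.381  1.676 -0.094  1.242  2.288]
```

>>> step_arm:
  commands:
    - [-1, 0, -1, 0, 0]
    - [-1, 0, 0, 0, 0]

```text
time_s: 6.9
tool_pos: [0.5942, -0.0353, 0.1923]
tool_rot: [0.454, 0.891, 0.001, 0.001]
force: [-1.1, -0.8, 2.0]
width: 0.0113
```

Run:
```python
from h import *
st()
```

```text
t 6.9 pos [ 0.5942 -0.0353  0.1923] yaw/eul [[-0.587, 0.809, 0.002], [0.809, 0.587, 0.0], [-0.001, 0.002, -1.0]] F [-1.09 -0.78  1.98] T [ 0.255 -0.188 -0.077] w 0.0113 q [-0.311  0.24   0.381  1.678 -0.094  1.24   2.289]
```

>>> step_arm:
  commands:
    - [-1, 0, -1, 0, 0]
    - [-1, 0, 0, 1.5, 0]
    - [-1, 0, 0, 0, 0]

```text
time_s: 7.28
tool_pos: [0.5931, -0.0356, 0.1903]
tool_rot: [0.454, 0.891, 0.0, 0.0]
force: [2.2, 0.5, 0.3]
width: 0.0111
```

Run:
```python
from h import *
st()
s=bot.camera("side");cv2.imwrite("pics/z8.png",cv2.convertScaleAbs(cv2.resize(s[195:230,352:387],(600,600),interpolation=cv2.INTER_CUBIC),alpha=2))
```

```text
t 7.275 pos [ 0.5931 -0.0356  0.1903] yaw/eul [[-0.588, 0.809, 0.001], [0.809, 0.588, 0.0], [-0.0, 0.001, -1.0]] F [2.16 0.51 0.32] T [ 0.406 -0.685 -0.065] w 0.0111 q [-0.311  0.24   0.381  1.682 -0.094  1.237  2.29 ]
```

View pics/z8.png

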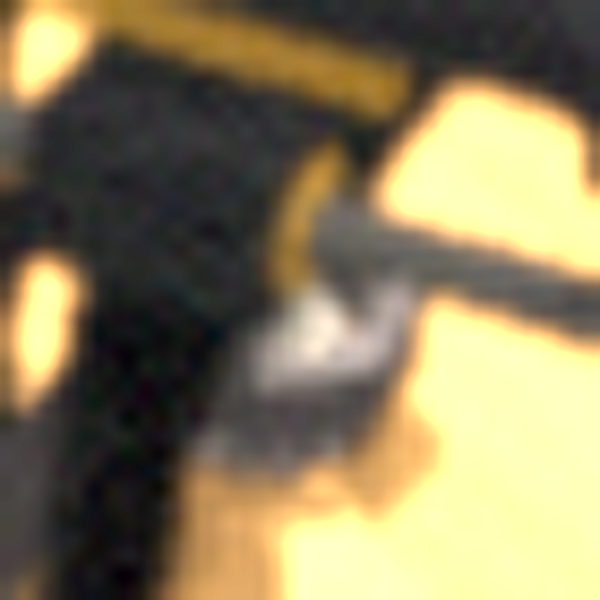

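>>> step_arm:
  commands:
    - [-1, 0, 0.6, 1, 0]
    - [-1, 0, 0, 1.5, 0]
    - [-1, 0, 0, 0, 0]

```text
time_s: 7.7
tool_pos: [0.5927, -0.0362, 0.1875]
tool_rot: [0.454, 0.891, -0.0, -0.0]
force: [-0.3, -0.2, 2.4]
width: 0.0111
```

Run:
```python
from h import *
st()
```

```text
t 7.7 pos [ 0.5927 -0.0362  0.1875] yaw/eul [[-0.587, 0.81, -0.001], [0.81, 0.587, -0.0], [0.0, -0.001, -1.0]] F [-0.33 -0.18  2.4 ] T [ 0.125 -0.086 -0.035] w 0.0111 q [-0.31   0.243  0.381  1.685 -0.094  1.234  2.29 ]
```

>>> step_arm:
  commands:
    - [-1, 0, 0, 1.5, 0]
    - [-1, 0, 0, 1, 0]
    - [-1, 0, 0, 0, 0]

```text
time_s: 8.07
tool_pos: [0.5934, -0.0351, 0.185]
tool_rot: [0.454, 0.891, 0.0, -0.0]
force: [2.6, 2.0, -1.8]
width: 0.0116
```

Run:
```python
from h import *
st()
s=bot.camera("side");cv2.imwrite("pics/z9.png",cv2.convertScaleAbs(cv2.resize(s[190:270,310:390],(600,600),interpolation=cv2.INTER_CUBIC),alpha=2))
```

```text
t 8.075 pos [ 0.5934 -0.0351  0.185 ] yaw/eul [[-0.588, 0.809, 0.0], [0.809, 0.588, 0.001], [0.0, 0.0, -1.0]] F [ 2.57  2.   -1.79] T [ 0.546 -0.599 -0.026] w 0.0116 q [-0.31   0.245  0.38   1.687 -0.096  1.228  2.291]
```

View pics/z9.png

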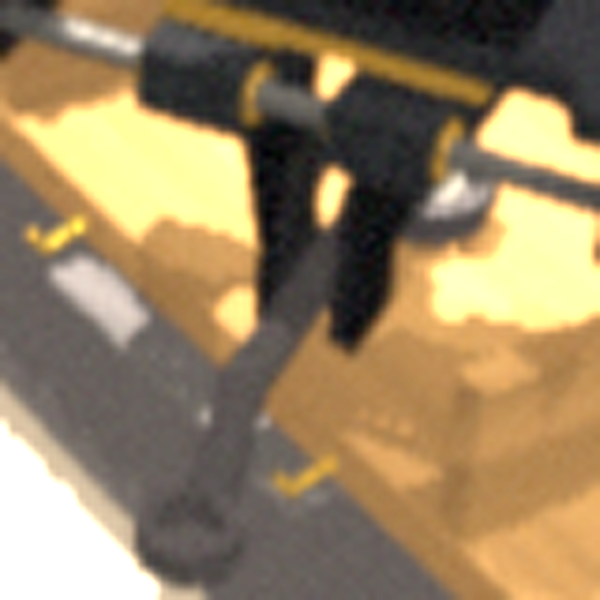

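>>> step_arm:
  commands:
    - [-1, 0, 0.5, 1.5, 0]
    - [-1, 0, 0, 1.5, 0]
    - [-1, 0, 0, 0, 0]

```text
time_s: 8.5
tool_pos: [0.5935, -0.0353, 0.1824]
tool_rot: [0.454, 0.891, 0.0, -0.0]
force: [-0.0, 1.7, 1.6]
width: 0.0115
```

Run:
```python
from h import *
st()
```

```text
t 8.5 pos [ 0.5935 -0.0353  0.1824] yaw/eul [[-0.588, 0.809, -0.0], [0.809, 0.588, 0.0], [0.0, -0.0, -1.0]] F [-0.04  1.68  1.57] T [ 0.581 -0.282  0.115] w 0.0115 q [-0.31   0.248  0.38   1.69  -0.097  1.223  2.292]
```

Run:
```python
from h import *
s=bot.camera("side");st();cv2.imwrite("pics/t5s.png",s)
h=lambda x,y:cv2.convertScaleAbs(cv2.resize(s[y:y+40,x:x+40],(400,400),interpolation=cv2.INTER_CUBIC),alpha=2)
cv2.imwrite("pics/z10.png",np.hstack([h(347,195),h(315,240)]))
u=np.array([.809,.588]);T=np.array(bot.get_obs()["tool_pos"])
for zu in(.1475,.1432,.155):
  print(zu,"small",proj("side",[*(T[:2]-.0766*u),zu+.005]),"big",proj("side",[*(T[:2]+.0734*u),zu+.005]))
def ext(c,r,zs):
    p=np.array([proj("side",[c[0]+r*np.cos(t),c[1]+r*np.sin(t),z]) for t in np.linspace(0,6.28,90) for z in zs]);return p.min(0).round(1),p.max(0).round(1)
n=(.6537,.0083)
for zu in(.1475,.151,.155): print(zu,"ring at nut",ext(n,.018,(zu,zu+.0105)))
```

```text
t 8.55 pos [ 0.5935 -0.0354  0.1824] yaw/eul [[-0.587, 0.809, -0.0], [0.809, 0.587, 0.0], [0.0, 0.0, -1.0]] F [ 0.14  0.86 -0.36] T [ 0.615 -0.219  0.081] w 0.0113 q [-0.31   0.248  0.38   1.69  -0.097  1.223  2.291]
0.1475 small [334.6136703 258.1832667] big [366.37131361 216.04622965]
0.1432 small [334.50171527 259.91255354] big [366.17664957 217.70836823]
0.155 small [334.81076708 255.13885805] big [366.71366124 213.12309491]
0.1475 ring at nut (array([357.7, 208.6]), array([375.6, 223. ]))
0.151 ring at nut (array([357.8, 207.3]), array([375.7, 221.6]))
0.155 ring at nut (array([358. , 205.7]), array([375.9, 220.1]))
```

View pics/z10.png

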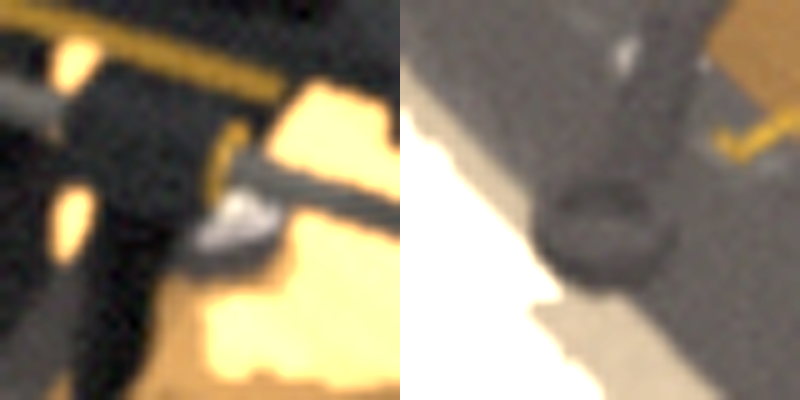

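>>> step_arm:
  commands:
    - [-1, 0, 0, -1.5, 0]
    - [-1, 0, 0, -1, 0]
    - [-1, 0, 0, 0, 0]

```text
time_s: 8.93
tool_pos: [0.5937, -0.0349, 0.1844]
tool_rot: [0.454, 0.891, 0.0, -0.0]
force: [3.6, 3.1, -4.0]
width: 0.0115
```

Run:
```python
from h import *
s=bot.camera("side");st();cv2.imwrite("pics/t6s.png",s)
h=lambda x,y:cv2.convertScaleAbs(cv2.resize(s[y:y+40,x:x+40],(400,400),interpolation=cv2.INTER_CUBIC),alpha=2)
cv2.imwrite("pics/z11.png",np.hstack([h(347,195),h(315,240)]))
```

```text
t 8.975 pos [ 0.5937 -0.0349  0.1844] yaw/eul [[-0.588, 0.809, -0.0], [0.809, 0.588, 0.0], [0.0, 0.0, -1.0]] F [ 3.91  3.2  -3.57] T [ 0.808 -0.712 -0.032] w 0.0113 q [-0.31   0.246  0.38   1.687 -0.097  1.227  2.291]
```

View pics/z11.png

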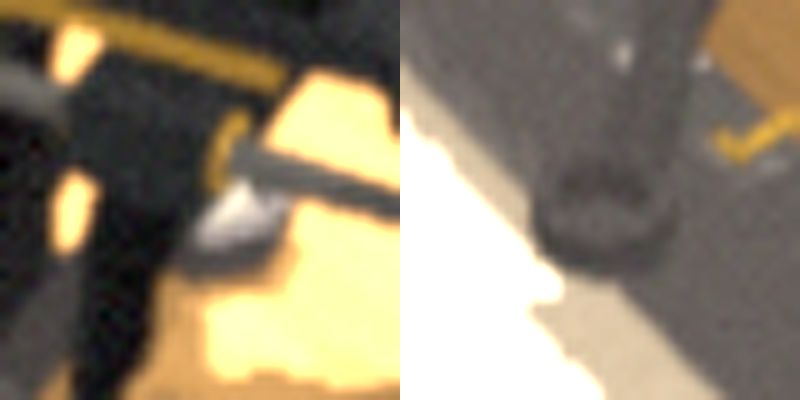

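>>> step_arm:
  commands:
    - [-1, 0, 0.8, -1, 0]
    - [-1, 0, 0, -0.5, 0]
    - [-1, 0, 0, 0, 0]

```text
time_s: 9.35
tool_pos: [0.594, -0.0348, 0.1859]
tool_rot: [0.454, 0.891, -0.0, -0.0]
force: [3.4, 4.1, -7.3]
width: 0.0114
```

Run:
```python
from h import *
s=bot.camera("side");st();cv2.imwrite("pics/t7s.png",s)
h=lambda x,y:cv2.convertScaleAbs(cv2.resize(s[y:y+40,x:x+40],(400,400),interpolation=cv2.INTER_CUBIC),alpha=2)
cv2.imwrite("pics/z12.png",np.hstack([h(347,195),h(315,240)]))
```

```text
t 9.4 pos [ 0.5941 -0.0347  0.1859] yaw/eul [[-0.588, 0.809, -0.001], [0.809, 0.588, 0.0], [0.001, -0.0, -1.0]] F [ 3.45  3.58 -7.16] T [ 0.756 -0.554  0.077] w 0.0111 q [-0.311  0.246  0.38   1.684 -0.096  1.231  2.29 ]
```

View pics/z12.png

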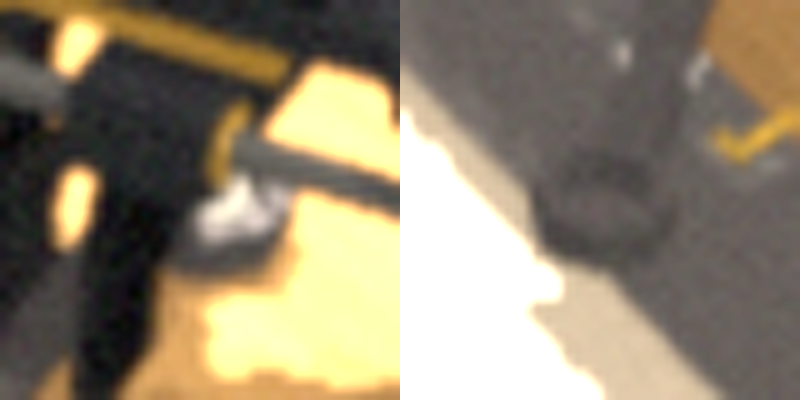

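```bash
cat >> h.py <<'E'
def tau(C=(.6537,.0083)):
    o=bot.get_obs();p=np.array(o["tool_pos"]);F=np.array(o["force"]);r=p[:2]-np.array(C)
    Rm=R.from_quat(o["tool_rot"]).as_matrix()
    Ft=Rm.T@F
    print("t",o["time_s"],"pos",p.round(4),"tau",round(r[0]*F[1]-r[1]*F[0]+o["wrist_torque"][2],3),"Mz",round(o["wrist_torque"][2],3),"Ftool",Ft.round(2),"tool yaw",round(np.degrees(np.arctan2(Rm[1,0],Rm[0,0])),2),"rdist",round(np.linalg.norm(r),4),"rang",round(np.degrees(np.arctan2(-r[1],-r[0])),2),"q7",round(o["joint_pos"][6],2))
E
python3 -c "from h import *;tau()"
```

```text
t 9.4 pos [ 0.5941 -0.0347  0.1859] tau 0.012 Mz 0.077 Ftool [0.87 4.9  7.16] tool yaw 125.99 rdist 0.0735 rang 35.79 q7 2.29
```

>>> step_arm:
  commands:
    - [-1, 5.1, 0.2, 0, 4]
    - [-1, 5.1, 0.2, 0, 4]
    - [-1, 5.1, 0.2, 0, 4]

```text
time_s: 9.78
tool_pos: [0.5873, -0.0221, 0.1867]
tool_rot: [0.546, 0.838, 0.0, 0.001]
force: [4.5, 2.1, -5.5]
width: 0.0111
```

```bash
python3 -c "from h import *;tau()"
```

```text
t 9.775 pos [ 0.5873 -0.0221  0.1867] tau 0.381 Mz 0.38 Ftool [0.06 4.96 5.49] tool yaw 113.87 rdist 0.0731 rang 24.61 q7 2.06
```

>>> step_arm:
  commands:
    - [-1, 5.1, 0.4, 0, 4]
    - [-1, 5.1, 0.3, 0, 4]
    - [-1, 5.1, 0.2, 0, 4]
    - [-1, 5.1, 0.2, 0, 4]
    - [-1, 5.1, 0.2, 0, 4]

```text
time_s: 10.4
tool_pos: [0.5807, 0.0021, 0.1867]
tool_rot: [0.683, 0.731, -0.001, 0.0]
force: [1.9, 1.9, -4.9]
width: 0.0116
```

Run:
```python
from h import *
tau();s=bot.camera("side");t=bot.camera("top")
cv2.imwrite("pics/z13.png",np.hstack([cv2.resize(s[150:290,300:440],(400,400)),cv2.resize(t[100:260,240:400],(400,400))]))
```

```text
t 10.4 pos [0.5807 0.0021 0.1867] tau 0.352 Mz 0.476 Ftool [1.73 2.01 4.87] tool yaw 93.87 rdist 0.0733 rang 4.87 q7 1.66
```

View pics/z13.png

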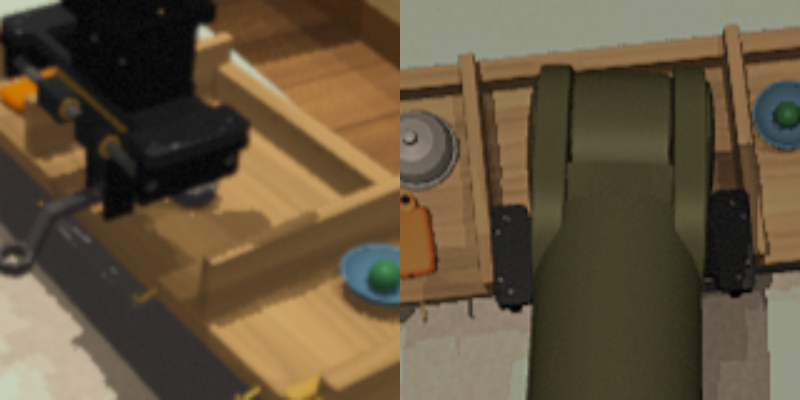

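>>> step_arm:
  commands:
    - [-1, 5.1, 0.2, 0, 4]
    - [-1, 5.1, 0.2, 0, 4]
    - [-1, 5.1, 0.2, 0, 4]
    - [-1, 5.1, 0.2, 0, 4]
    - [-1, 5.1, 0.2, 0, 4]

```text
time_s: 11.12
tool_pos: [0.5826, 0.0276, 0.1865]
tool_rot: [0.799, 0.601, -0.001, -0.001]
force: [-1.9, 1.9, -2.0]
width: 0.0115
```

```bash
python3 -c "from h import *;tau()"
```

```text
t 11.125 pos [0.5826 0.0276 0.1865] tau 0.367 Mz 0.466 Ftool [ 1.32 -2.37  1.98] tool yaw 73.94 rdist 0.0737 rang -15.18 q7 1.28
```

>>> step_arm:
  commands:
    - [-1, 5.1, 0.2, 0, 4]
    - [-1, 5.1, 0.2, 0, 4]

```text
time_s: 11.38
tool_pos: [0.5859, 0.0375, 0.1865]
tool_rot: [0.839, 0.544, -0.002, -0.001]
force: [-2.6, 1.7, -2.3]
width: 0.0114
```

```bash
python3 -c "from h import *;tau()"
```

```text
t 11.375 pos [0.5859 0.0375 0.1865] tau 0.445 Mz 0.483 Ftool [ 0.47 -3.06  2.31] tool yaw 65.96 rdist 0.0738 rang -23.26 q7 1.13
```

>>> step_arm:
  commands:
    - [-1, 3.85, 0, 0, 3]
    - [-1, 3.85, 0, 0, 3]

```text
time_s: 11.62
tool_pos: [0.5892, 0.0445, 0.1865]
tool_rot: [0.866, 0.5, -0.002, -0.001]
force: [-2.5, 1.5, -3.0]
width: 0.0118
```

```bash
python3 -c "from h import *;tau()"
```

```text
t 11.625 pos [0.5892 0.0445 0.1865] tau 0.489 Mz 0.497 Ftool [ 0.07 -2.96  3.  ] tool yaw 59.99 rdist 0.074 rang -29.27 q7 1.02
```

>>> step_arm:
  commands:
    - [-1, 3.85, 0, 0, 3]
    - [-1, 2.5, 0, 0, 2]

```text
time_s: 11.88
tool_pos: [0.5926, 0.0502, 0.1864]
tool_rot: [0.887, 0.462, -0.001, -0.001]
force: [-4.3, 1.9, -0.7]
width: 0.0116
```

Run:
```python
from h import *
tau();s=bot.camera("side");t=bot.camera("top")
cv2.imwrite("pics/z14.png",np.hstack([cv2.resize(s[150:290,300:440],(400,400)),cv2.resize(t[100:260,240:400],(400,400))]))
```

```text
t 11.875 pos [0.5926 0.0502 0.1864] tau 0.462 Mz 0.395 Ftool [-0.95 -4.61  0.73] tool yaw 54.98 rdist 0.0741 rang -34.44 q7 0.93
```

View pics/z14.png

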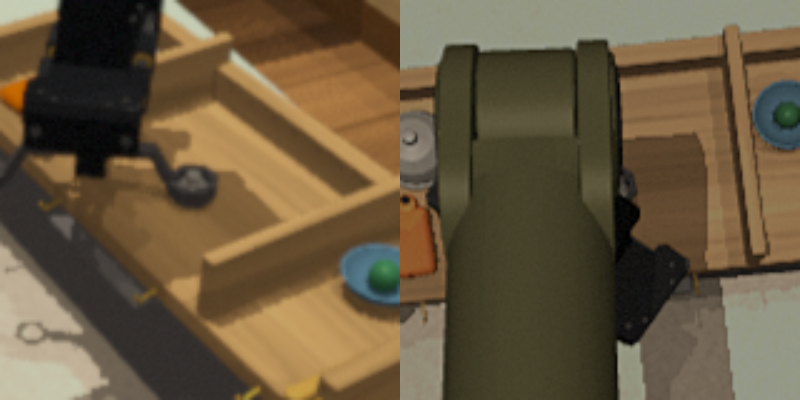

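>>> step_arm:
  commands:
    - [-1, -3.2, 0.1, 0, -2.5]
    - [-1, -3.2, 0.1, 0, -2.5]
    - [-1, 0, 0, 0, 0]

```text
time_s: 12.35
tool_pos: [0.5899, 0.0453, 0.1865]
tool_rot: [0.866, 0.5, -0.0, -0.001]
force: [-3.6, 2.7, -1.2]
width: 0.0112
```

```bash
python3 -c "from h import *;tau()"
```

```text
t 12.35 pos [0.5899 0.0453 0.1865] tau 0.117 Mz 0.154 Ftool [ 0.52 -4.46  1.21] tool yaw 60.0 rdist 0.0738 rang -30.12 q7 1.02
```

>>> step_arm:
  commands:
    - [-1, 0, -0.8, 0, 0]
    - [-1, 0, 0, -5, 0]
    - [-1, 0, 0, -5, 0]
    - [-1, 0, 0, -5, 0]
    - [-1, 0, 0, 0, 0]

```text
time_s: 12.98
tool_pos: [0.5905, 0.0445, 0.2023]
tool_rot: [0.866, 0.499, 0.001, 0.001]
force: [0.7, -0.4, -2.8]
width: 0.0114
```

Run:
```python
from h import *
tau();s=bot.camera("side");cv2.imwrite("pics/t8s.png",s)
cv2.imwrite("pics/z15.png",np.hstack([cv2.resize(s[190:240,340:390],(400,400),interpolation=2),cv2.resize(s[150:290,260:400],(400,400))]))
```

```text
t 12.975 pos [0.5905 0.0445 0.2023] tau -0.016 Mz -0.018 Ftool [-0.02  0.8   2.83] tool yaw 59.92 rdist 0.0729 rang -29.82 q7 1.01
```

View pics/z15.png

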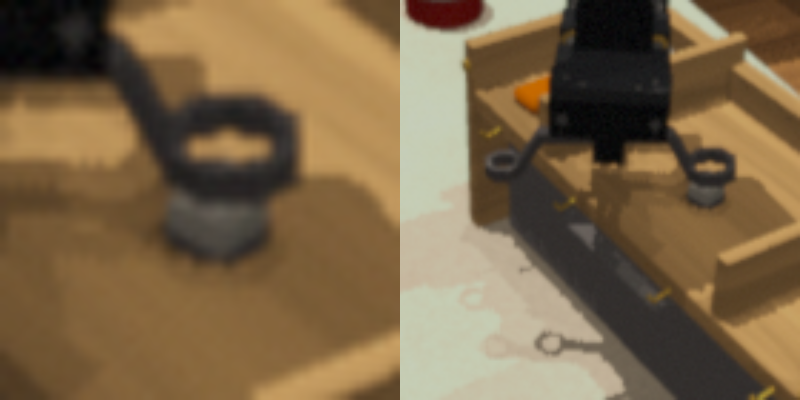

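Run:
```python
import numpy as np
D=[(.5941,-.0347,35.99),(.5873,-.0221,23.87),(.5807,.0021,3.87),(.5826,.0276,-16.06),(.5859,.0375,-24.04),(.5892,.0445,-30.01),(.5926,.0502,-35.02),(.5899,.0453,-30)]
A=[];b=[]
for x,y,a in D:
    a=np.radians(a);A+= [[1,0,-np.cos(a),np.sin(a)],[0,1,-np.sin(a),-np.cos(a)]];b+=[x,y]
s,r,*_=np.linalg.lstsq(np.array(A),np.array(b),rcond=None);print(s,(np.array(b)-A@s).reshape(-1,2).round(4))
C,L,w=s[:2],s[2],s[3]
for a in(-30,15,14,16):
    r=np.radians(a);u=np.array([np.cos(r),np.sin(r)]);v=np.array([-np.sin(r),np.cos(r)])
    print(a,C-L*u-w*v, C-.0735*u-w*v)
```

```text
[0.65350793 0.00881074 0.0733818  0.00112145] [[-0.0007  0.0005]
 [ 0.0004 -0.0002]
 [ 0.0003 -0.0006]
 [-0.0001 -0.0004]
 [-0.0001 -0.0002]
 [-0.0002 -0.    ]
 [-0.0002  0.0002]
 [ 0.0005  0.0008]]
-30 [0.5893967  0.04453044] [0.58929434 0.04458954]
15 [ 0.58291681 -0.0112651 ] [ 0.58280264 -0.01129569]
14 [ 0.58257719 -0.01003006] [ 0.5824625  -0.01005865]
16 [ 0.58327793 -0.01249403] [ 0.58316431 -0.01252661]
```

>>> step_arm:
  commands:
    - [-1, -0.5, -1, 0, 0]
    - [-1, -11.5, 0.9, 0, -9]
    - [-1, -11.5, 0.9, 0, -9]
    - [-1, -11.5, 0.9, 0, -9]
    - [-1, -11.5, 0.9, 0, -9]
    - [-1, -11.5, 0.9, 0, -9]
    - [-1, 0, 0, 0, 0]
    - [-1, 0, 0, 0, 0]

```text
time_s: 14.02
tool_pos: [0.5811, -0.0098, 0.2012]
tool_rot: [0.61, 0.793, 0.0, -0.0]
force: [0.2, 0.2, -2.9]
width: 0.0115
```

Run:
```python
from h import *
s=bot.camera("side");tau((.6535,.0088));togo([.5829,-.011,.1865])
cv2.imwrite("pics/z16.png",np.hstack([cv2.resize(s[190:240,340:390],(400,400),interpolation=2),cv2.resize(s[150:290,280:420],(400,400))]))
```

```text
t 14.075 pos [ 0.5812 -0.0096  0.2012] tau 0.015 Mz -0.024 Ftool [-0.52  0.03  3.3 ] tool yaw 104.91 rdist 0.0746 rang 14.25 q7 1.87
tool d mm [-1.8  1.3 14.7] tool yaw 104.91
```

View pics/z16.png

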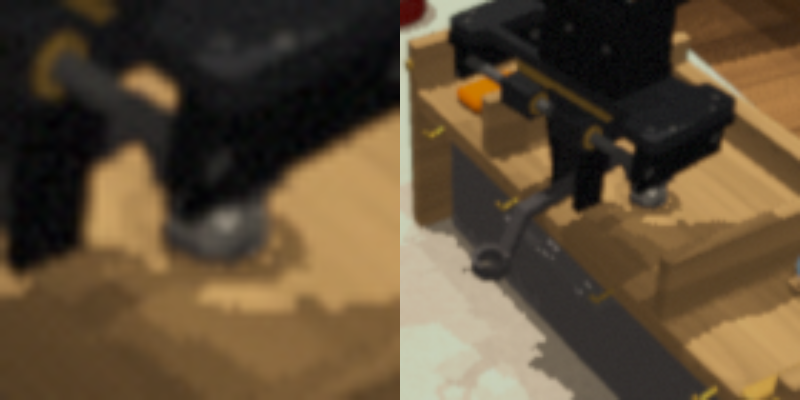

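>>> step_arm:
  commands:
    - [-1, -1.5, 1.1, 2, 0]
    - [-1, 0, 0, 2, 0]
    - [-1, 0, 0, 2, 0]
    - [-1, 0, 0, 2, 0]
    - [-1, 0, 0, 1, 0]
    - [-1, 0, 0, 0, 0]

```text
time_s: 14.82
tool_pos: [0.5827, -0.0116, 0.1923]
tool_rot: [0.609, 0.793, -0.0, -0.0]
force: [0.0, 0.6, -2.6]
width: 0.0115
```

Run:
```python
from h import *
tau((.6535,.0088));togo([.5829,-.011,.1865])
```

```text
t 14.825 pos [ 0.5827 -0.0116  0.1923] tau -0.043 Mz -0.001 Ftool [0.58 0.18 2.6 ] tool yaw 104.97 rdist 0.0737 rang 16.09 q7 1.88
tool d mm [0.5 0.4 5.8] tool yaw 104.97
```

>>> step_arm:
  commands:
    - [-1, 0.3, 0.3, 2, 0]
    - [-1, 0, 0, 2, 0]
    - [-1, 0, 0, 1.3, 0]
    - [-1, 0, 0, 0, 0]

```text
time_s: 15.32
tool_pos: [0.5828, -0.0116, 0.1876]
tool_rot: [0.609, 0.793, -0.0, -0.0]
force: [-4.0, -0.3, 3.3]
width: 0.0114
```

Run:
```python
from h import *
s=bot.camera("side");tau((.6535,.0088));togo([.5829,-.011,.1865])
cv2.imwrite("pics/z17.png",np.hstack([cv2.resize(s[190:240,340:390],(400,400),interpolation=2),cv2.resize(s[150:290,280:420],(400,400))]))
```

```text
t 15.375 pos [ 0.5828 -0.0116  0.1876] tau -0.062 Mz -0.044 Ftool [ 0.15 -5.13 -3.46] tool yaw 104.96 rdist 0.0736 rang 16.05 q7 1.88
tool d mm [0.5 0.3 1.1] tool yaw 104.96
```

View pics/z17.png

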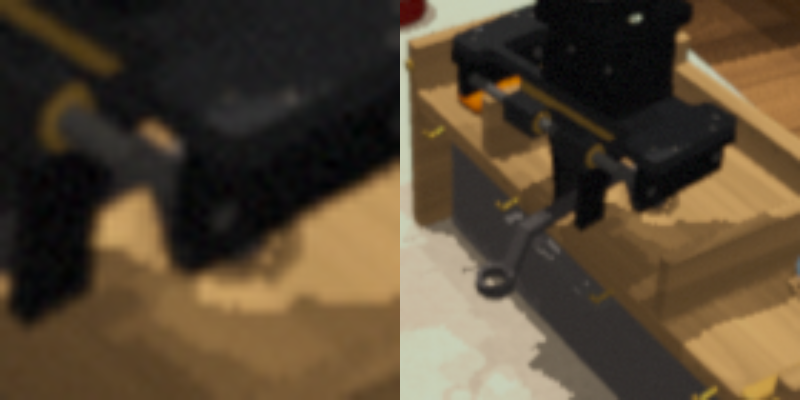

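>>> step_arm:
  commands:
    - [-1, 0, -0.7, 0, 0]
    - [-1, 0, 0, 0.5, 0]
    - [-1, 0, 0, 0, 0]

```text
time_s: 15.75
tool_pos: [0.5825, -0.0115, 0.1869]
tool_rot: [0.609, 0.793, 0.0, 0.0]
force: [-4.0, -1.3, 4.1]
width: 0.0112
```

```bash
python3 -c "from h import *;tau((.6535,.0088))"
```

```text
t 15.75 pos [ 0.5825 -0.0115  0.1869] tau 0.08 Mz 0.068 Ftool [-0.24 -4.25 -4.11] tool yaw 104.97 rdist 0.0739 rang 15.96 q7 1.88
```

>>> step_arm:
  commands:
    - [-1, 3.8, 0.1, 0, 3]
    - [-1, 3.8, 0.1, 0, 3]
    - [-1, 3.8, 0.1, 0, 3]

```text
time_s: 16.12
tool_pos: [0.5792, -0.0003, 0.1863]
tool_rot: [0.67, 0.742, -0.001, -0.001]
force: [-5.7, -1.3, 3.7]
width: 0.0114
```

```bash
python3 -c "from h import *;tau((.6535,.0088))"
```

```text
t 16.125 pos [ 5.792e-01 -3.000e-04  1.863e-01] tau 0.137 Mz 0.093 Ftool [-0.69 -5.77 -3.67] tool yaw 95.88 rdist 0.0749 rang 6.95 q7 1.71
```

>>> step_arm:
  commands:
    - [-1, 3.8, -0.5, 0, 3]

```text
time_s: 16.25
tool_pos: [0.5785, 0.0036, 0.1863]
tool_rot: [0.689, 0.725, -0.001, -0.001]
force: [-6.2, -1.8, 2.9]
width: 0.0113
```

Run:
```python
from h import *
tau((.6535,.0088));s=bot.camera("side");cv2.imwrite("pics/t9s.png",s)
cv2.imwrite("pics/z18.png",np.hstack([cv2.convertScaleAbs(cv2.resize(s[190:240,340:390],(400,400),interpolation=2),alpha=1.8),cv2.resize(s[150:290,280:420],(400,400))]))
```

```text
t 16.25 pos [0.5785 0.0036 0.1863] tau 0.126 Mz 0.025 Ftool [-1.46 -6.28 -2.92] tool yaw 92.89 rdist 0.0752 rang 3.96 q7 1.65
```

View pics/z18.png

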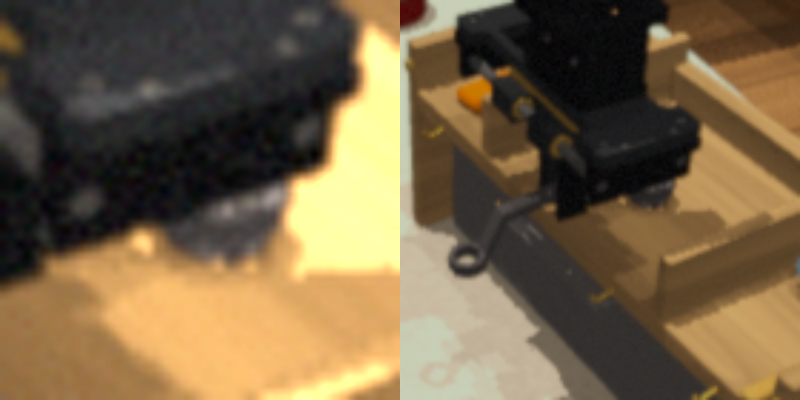

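Run:
```python
from h import *
T=np.array([.5785,.0036]);a=np.radians(2.9);u=np.array([np.cos(a),np.sin(a)])
for zu in(.1475,.14,.135):print(zu,proj("side",[*(T-.0766*u),zu+.005]))
def ext(c,r,zs):
    p=np.array([proj("side",[c[0]+r*np.cos(t),c[1]+r*np.sin(t),z]) for t in np.linspace(0,6.28,90) for z in zs]);return p.min(0).round(1),p.max(0).round(1)
n=(.6535,.0088)
for zu in(.1475,.153,.157): print(zu,"ring at nut",ext(n,.018,(zu,)),"top",ext(n,.018,(zu+.0105,)))
s=cv2.imread("pics/t9s.png")
cv2.imwrite("pics/z19.png",np.hstack([cv2.convertScaleAbs(cv2.resize(s[205:230,355:380],(400,400),interpolation=2),alpha=2.5),cv2.resize(s[222:257,285:320],(400,400),interpolation=2)]))
```

```text
0.1475 [301.92605219 237.39601204]
0.14 [301.92345223 240.36171625]
0.135 [301.92173495 242.3205817 ]
0.1475 ring at nut (array([357.5, 212.6]), array([374.8, 222.9])) top (array([357.9, 208.5]), array([375.3, 218.8]))
0.153 ring at nut (array([357.7, 210.5]), array([375.1, 220.8])) top (array([358.1, 206.4]), array([375.6, 216.6]))
0.157 ring at nut (array([357.9, 208.9]), array([375.3, 219.2])) top (array([358.3, 204.8]), array([375.8, 215. ]))
```

View pics/z19.png

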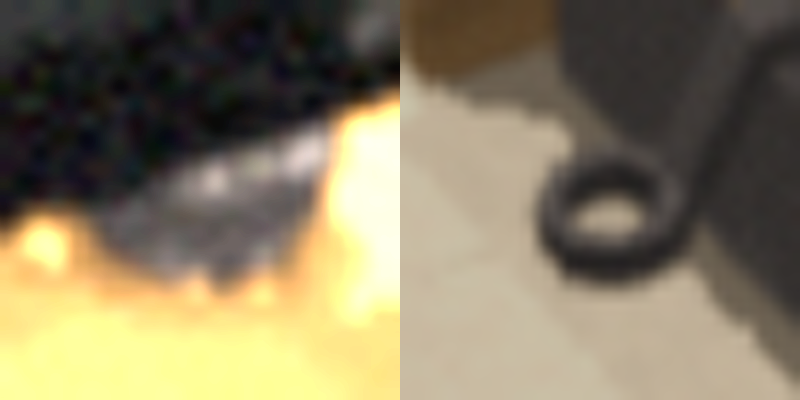

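>>> step_arm:
  commands:
    - [-1, 0, -1, -3, 0]
    - [-1, 0, 0, -3, 0]
    - [-1, -10.9, 0.8, 0, -8.5]
    - [-1, -10.9, 0.8, 0, -8.5]
    - [-1, 0, 0, 0, 0]
    - [-1, 0, 0, 0, 0]

```text
time_s: 17.05
tool_pos: [0.5825, -0.0172, 0.1922]
tool_rot: [0.575, 0.818, 0.0, -0.0]
force: [-0.1, 0.7, -2.9]
width: 0.0111
```

Run:
```python
from h import *
tau((.6535,.0088))
C=np.array([.6535,.0088]);r=np.radians(19.9);u=np.array([np.cos(r),np.sin(r)]);v=np.array([-u[1],u[0]])
for w in(0,.0006):togo([*(C-.0734*u-w*v),.1865])
s=bot.camera("side");cv2.imwrite("pics/t10s.png",s)
cv2.imwrite("pics/z20.png",np.hstack([cv2.convertScaleAbs(cv2.resize(s[190:240,340:390],(400,400),interpolation=2),alpha=1.8),cv2.resize(s[150:290,280:420],(400,400))]))
```

```text
t 17.05 pos [ 0.5825 -0.0172  0.1922] tau -0.021 Mz 0.032 Ftool [0.7  0.2  2.88] tool yaw 109.86 rdist 0.0756 rang 20.12 q7 1.98
tool d mm [0.3 2.2 5.7] tool yaw 109.86
tool d mm [-0.3  2.2  5.7] tool yaw 109.86
```

View pics/z20.png

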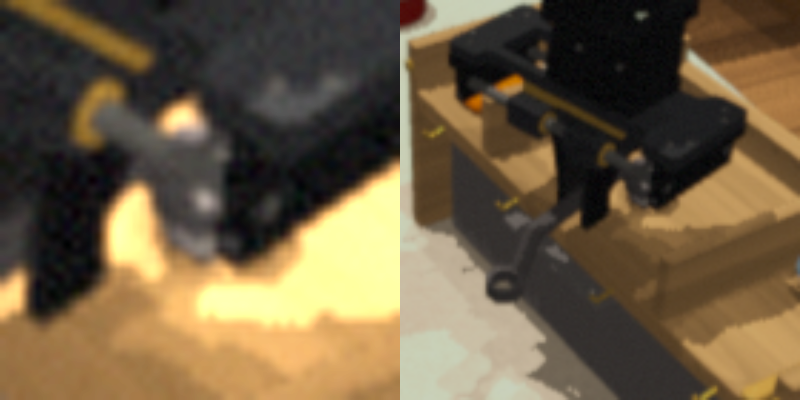

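>>> step_arm:
  commands:
    - [-1, 0, 0.7, 1, 0]
    - [-1, 0, 0, 1.5, 0]
    - [-1, 0, 0, 1.5, 0]
    - [-1, 0, 0, 0, 0]

```text
time_s: 17.6
tool_pos: [0.5833, -0.0176, 0.1886]
tool_rot: [0.574, 0.819, 0.0, -0.0]
force: [-0.9, -0.0, -1.2]
width: 0.0119
```

Run:
```python
from h import *
tau((.6535,.0088))
```

```text
t 17.6 pos [ 0.5833 -0.0176  0.1886] tau 0.003 Mz 0.026 Ftool [ 0.3  -0.85  1.22] tool yaw 109.97 rdist 0.075 rang 20.58 q7 1.98
```

>>> step_arm:
  commands:
    - [-1, 0, 0, 1.5, 0]
    - [-1, 0, 0, 1, 0]
    - [-1, 0, 0, 0, 0]

```text
time_s: 17.98
tool_pos: [0.5838, -0.0174, 0.1862]
tool_rot: [0.574, 0.819, 0.0, 0.0]
force: [1.5, 0.9, -2.7]
width: 0.0115
```

Run:
```python
from h import *
tau((.6535,.0088))
s=bot.camera("side");cv2.imwrite("pics/t11s.png",s)
cv2.imwrite("pics/z21.png",np.hstack([cv2.convertScaleAbs(cv2.resize(s[190:240,340:390],(400,400),interpolation=2),alpha=1.8),cv2.resize(s[230:270,295:335],(400,400))]))
T=np.array(bot.get_obs()["tool_pos"])[:2];a=np.radians(20);u=np.array([np.cos(a),np.sin(a)])
for zu in(.1475,.14,.135):print(zu,proj("side",[*(T-.0766*u),zu+.005]))
```

```text
t 17.975 pos [ 0.5838 -0.0174  0.1862] tau -0.024 Mz -0.002 Ftool [0.32 1.71 2.66] tool yaw 109.99 rdist 0.0745 rang 20.59 q7 1.98
0.1475 [316.22461505 249.23061419]
0.14 [316.13981907 252.22299121]
0.135 [316.08382742 254.19888819]
```

View pics/z21.png

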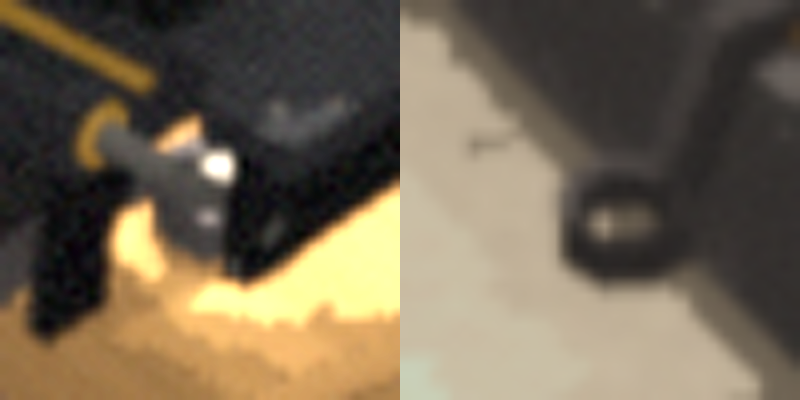

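>>> step_arm:
  commands:
    - [-1, 0, 0.3, 1.5, 0]
    - [-1, 0, 0, 1.5, 0]
    - [-1, 0, 0, 0, 0]

```text
time_s: 18.4
tool_pos: [0.5839, -0.0174, 0.1831]
tool_rot: [0.574, 0.819, 0.0, 0.0]
force: [2.1, 2.1, -0.7]
width: 0.0114
```

Run:
```python
from h import *
tau((.6535,.0088))
```

```text
t 18.4 pos [ 0.5839 -0.0174  0.1831] tau -0.067 Mz 0.02 Ftool [1.21 2.71 0.7 ] tool yaw 109.98 rdist 0.0743 rang 20.6 q7 1.98
```

>>> step_arm:
  commands:
    - [-1, 0, 0.5, 1, 0]
    - [-1, 0, 0, 0, 0]

```text
time_s: 18.65
tool_pos: [0.5841, -0.0173, 0.182]
tool_rot: [0.574, 0.819, 0.0, 0.0]
force: [2.3, 1.5, -1.8]
width: 0.0116
```

Run:
```python
from h import *
tau((.6535,.0088))
s=bot.camera("side");cv2.imwrite("pics/t12s.png",s)
cv2.imwrite("pics/z22.png",np.hstack([cv2.convertScaleAbs(cv2.resize(s[190:240,340:390],(400,400),interpolation=2),alpha=1.8),cv2.resize(s[230:270,295:335],(400,400))]))
```

```text
t 18.65 pos [ 0.5841 -0.0173  0.182 ] tau -0.055 Mz -0.009 Ftool [0.65 2.7  1.84] tool yaw 109.98 rdist 0.0742 rang 20.62 q7 1.98
```

View pics/z22.png

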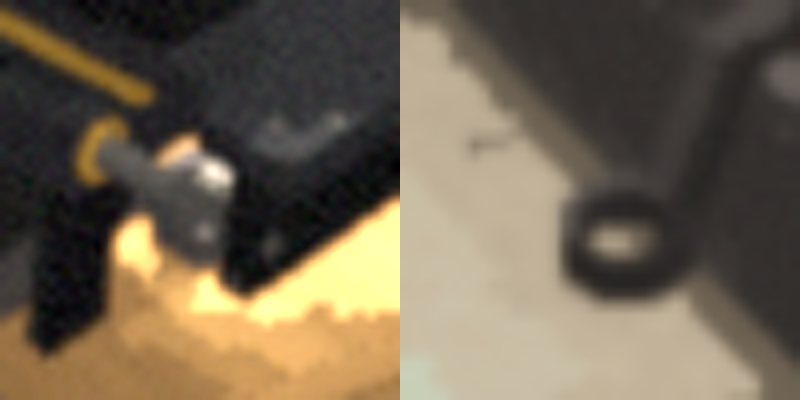

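>>> step_arm:
  commands:
    - [-1, 3.8, 0.2, 0, 3]
    - [-1, 3.8, 0.2, 0, 3]
    - [-1, 3.8, 0.2, 0, 3]

```text
time_s: 19.08
tool_pos: [0.5815, -0.0065, 0.1822]
tool_rot: [0.637, 0.771, -0.0, 0.0]
force: [2.7, 0.8, -0.6]
width: 0.0115
```

```bash
python3 -c "from h import *;tau((.6535,.0088))"
```

```text
t 19.075 pos [ 0.5815 -0.0065  0.1822] tau 0.382 Mz 0.402 Ftool [0.32 2.77 0.62] tool yaw 100.92 rdist 0.0736 rang 11.99 q7 1.8
```

>>> step_arm:
  commands:
    - [-1, 3.8, 0.1, 0, 3]
    - [-1, 2.5, 0, 0, 2]

```text
time_s: 19.32
tool_pos: [0.5803, -0.0003, 0.1821]
tool_rot: [0.669, 0.743, -0.0, 0.0]
force: [3.0, 0.4, -2.1]
width: 0.0116
```

```bash
python3 -c "from h import *;tau((.6535,.0088))"
```

```text
t 19.325 pos [ 5.803e-01 -3.000e-04  1.821e-01] tau 0.348 Mz 0.351 Ftool [0.11 3.05 2.06] tool yaw 95.96 rdist 0.0737 rang 7.12 q7 1.71
```

>>> step_arm:
  commands:
    - [-1, 2.5, 0, 0, 2]
    - [-1, 1.3, 0, 0, 1]

```text
time_s: 19.58
tool_pos: [0.5799, 0.0035, 0.1821]
tool_rot: [0.688, 0.725, -0.0, 0.0]
force: [2.2, 0.5, -2.1]
width: 0.0114
```

```bash
python3 -c "from h import *;tau((.6535,.0088))"
```

```text
t 19.575 pos [0.5799 0.0035 0.1821] tau 0.412 Mz 0.434 Ftool [0.35 2.19 2.15] tool yaw 92.99 rdist 0.0738 rang 4.11 q7 1.65
```

>>> step_arm:
  commands:
    - [-1, 2.5, 0, 0, 2]
    - [-1, 1.3, 0, 0, 1]

```text
time_s: 19.82
tool_pos: [0.5797, 0.0074, 0.1821]
tool_rot: [0.707, 0.707, -0.0, 0.0]
force: [0.7, 0.0, -1.0]
width: 0.0117
```

```bash
python3 -c "from h import *;tau((.6535,.0088))"
```

```text
t 19.825 pos [0.5797 0.0074 0.1821] tau 0.444 Mz 0.444 Ftool [0.02 0.66 0.99] tool yaw 89.97 rdist 0.0738 rang 1.12 q7 1.59
```

>>> step_arm:
  commands:
    - [-1, 2.5, 0.1, 0, 2]
    - [-1, 1.3, 0, 0, 1]

```text
time_s: 20.08
tool_pos: [0.5797, 0.0112, 0.1821]
tool_rot: [0.726, 0.688, -0.0, -0.0]
force: [0.8, 0.9, 0.2]
width: 0.0115
```

```bash
python3 -c "from h import *;tau((.6535,.0088))"
```

```text
t 20.075 pos [0.5797 0.0112 0.1821] tau 0.415 Mz 0.483 Ftool [ 0.95  0.79 -0.16] tool yaw 86.96 rdist 0.0738 rang -1.89 q7 1.53
```

>>> step_arm:
  commands:
    - [-1, 2.5, 0.1, 0, 2]
    - [-1, 1.3, 0, 0, 1]

```text
time_s: 20.32
tool_pos: [0.5799, 0.015, 0.182]
tool_rot: [0.743, 0.669, -0.0, -0.0]
force: [-0.1, -0.5, -1.6]
width: 0.0113
```

```bash
python3 -c "from h import *;tau((.6535,.0088))"
```

```text
t 20.325 pos [0.5799 0.015  0.182 ] tau 0.447 Mz 0.41 Ftool [-0.51 -0.05  1.61] tool yaw 83.96 rdist 0.0738 rang -4.84 q7 1.48
```

>>> step_arm:
  commands:
    - [-1, 2.5, 0.1, 0, 2]
    - [-1, 1.3, 0, 0, 1]

```text
time_s: 20.58
tool_pos: [0.5803, 0.0189, 0.182]
tool_rot: [0.761, 0.649, -0.0, -0.0]
force: [-2.4, 0.3, -0.2]
width: 0.0116
```

```bash
python3 -c "from h import *;tau((.6535,.0088))"
```

```text
t 20.575 pos [0.5803 0.0189 0.182 ] tau 0.48 Mz 0.477 Ftool [-0.09 -2.4   0.22] tool yaw 80.97 rdist 0.0739 rang -7.87 q7 1.42
```

>>> step_arm:
  commands:
    - [-1, 2.5, 0.1, 0, 2]
    - [-1, 1.3, 0, 0, 1]

```text
time_s: 20.82
tool_pos: [0.581, 0.0227, 0.1819]
tool_rot: [0.777, 0.629, -0.001, -0.001]
force: [-3.5, 1.7, 0.5]
width: 0.0115
```

```bash
python3 -c "from h import *;tau((.6535,.0088))"
```

```text
t 20.825 pos [0.581  0.0227 0.1819] tau 0.325 Mz 0.402 Ftool [ 0.96 -3.74 -0.52] tool yaw 77.96 rdist 0.0739 rang -10.88 q7 1.36
```

>>> step_arm:
  commands:
    - [-1, 2.5, -0.4, 0, 2]
    - [-1, 1.3, -0.1, 0, 1]

```text
time_s: 21.08
tool_pos: [0.5817, 0.0265, 0.182]
tool_rot: [0.794, 0.608, -0.0, -0.0]
force: [-2.2, 1.6, -0.4]
width: 0.0115
```

```bash
python3 -c "from h import *;tau((.6535,.0088))"
```

```text
t 21.075 pos [0.5817 0.0265 0.182 ] tau 0.386 Mz 0.459 Ftool [ 0.94 -2.55  0.42] tool yaw 74.96 rdist 0.0739 rang -13.83 q7 1.3
```

>>> step_arm:
  commands:
    - [-1, 2.5, -0.1, 0, 2]
    - [-1, 1.3, 0, 0, 1]

```text
time_s: 21.32
tool_pos: [0.5827, 0.0302, 0.182]
tool_rot: [0.809, 0.588, -0.0, -0.0]
force: [-1.3, 1.3, -0.4]
width: 0.0116
```

```bash
python3 -c "from h import *;tau((.6535,.0088))"
```

```text
t 21.325 pos [0.5827 0.0302 0.182 ] tau 0.371 Mz 0.437 Ftool [ 0.87 -1.61  0.44] tool yaw 71.96 rdist 0.0739 rang -16.82 q7 1.25
```

>>> step_arm:
  commands:
    - [-1, 2.5, 0, 0, 2]
    - [-1, 1.3, 0, 0, 1]

```text
time_s: 21.58
tool_pos: [0.5838, 0.0335, 0.1819]
tool_rot: [0.824, 0.566, -0.0, -0.0]
force: [-2.5, 1.1, 0.3]
width: 0.0114
```

```bash
python3 -c "from h import *;tau((.6535,.0088))"
```

```text
t 21.575 pos [0.5838 0.0335 0.1819] tau 0.548 Mz 0.56 Ftool [ 0.09 -2.76 -0.26] tool yaw 68.96 rdist 0.074 rang -19.52 q7 1.19
```

>>> step_arm:
  commands:
    - [-1, 2.5, 0, 0, 2]
    - [-1, 1.3, 0, 0, 1]

```text
time_s: 21.82
tool_pos: [0.5849, 0.0366, 0.1818]
tool_rot: [0.839, 0.544, -0.001, -0.0]
force: [-4.7, -0.6, -0.2]
width: 0.0117
```

```bash
python3 -c "from h import *;tau((.6535,.0088))"
```

```text
t 21.825 pos [0.5849 0.0366 0.1818] tau 0.82 Mz 0.647 Ftool [-2.48 -4.06  0.22] tool yaw 65.91 rdist 0.0741 rang -22.07 q7 1.13
```

Torque has risen from about 0.4 to 0.82 N m over 6° and the motion is lagging, so the nut has stiffened. I'll hold here and re-read.

>>> step_arm:
  commands:
    - [-1, 0, 0, 0, 0]

```text
time_s: 21.95
tool_pos: [0.5849, 0.0367, 0.1818]
tool_rot: [0.839, 0.544, -0.001, -0.0]
force: [-4.7, -1.6, -0.4]
width: 0.011
```

```bash
python3 -c "from h import *;tau((.6535,.0088))"
```

```text
t 21.95 pos [0.5849 0.0367 0.1818] tau 0.909 Mz 0.666 Ftool [-3.39 -3.68  0.41] tool yaw 65.97 rdist 0.0741 rang -22.13 q7 1.13
```

>>> step_arm:
  commands:
    - [-1, 0, 0, 0, 0]

```text
time_s: 22.08
tool_pos: [0.5849, 0.0367, 0.1818]
tool_rot: [0.839, 0.544, -0.001, -0.0]
force: [-5.4, -1.0, 0.4]
width: 0.0116
```

```bash
python3 -c "from h import *;tau((.6535,.0088))"
```

```text
t 22.075 pos [0.5849 0.0367 0.1818] tau 0.907 Mz 0.685 Ftool [-3.15 -4.49 -0.42] tool yaw 65.96 rdist 0.074 rang -22.18 q7 1.13
```

>>> step_arm:
  commands:
    - [-1, 0.4, 0, 0, 0.3]
    - [-1, 0, 0, 0, 0]
    - [-1, 0, 0, 0, 0]

```text
time_s: 22.45
tool_pos: [0.5851, 0.0371, 0.1818]
tool_rot: [0.84, 0.542, -0.001, -0.0]
force: [-4.6, -0.7, -0.4]
width: 0.0118
```

```bash
python3 -c "from h import *;tau((.6535,.0088))"
```

```text
t 22.45 pos [0.5851 0.0371 0.1818] tau 0.9 Mz 0.723 Ftool [-2.53 -3.88  0.44] tool yaw 65.67 rdist 0.074 rang -22.46 q7 1.13
```

>>> step_arm:
  commands:
    - [-1, -3.8, 0, 0, -3]
    - [-1, -3.8, -0.3, 0, -3]
    - [-1, 0, 0, 0, 0]

```text
time_s: 22.82
tool_pos: [0.5831, 0.0314, 0.1823]
tool_rot: [0.811, 0.585, 0.001, -0.0]
force: [-1.7, 1.1, -1.3]
width: 0.0116
```

```bash
python3 -c "from h import *;tau((.6535,.0088))"
```

```text
t 22.825 pos [0.5831 0.0314 0.1823] tau 0.209 Mz 0.248 Ftool [ 0.51 -1.95  1.34] tool yaw 71.61 rdist 0.0739 rang -17.77 q7 1.24
```

>>> step_arm:
  commands:
    - [-1, -3.1, -0.4, 0, -2.5]
    - [-1, 0, 0, 0, 0]

```text
time_s: 23.08
tool_pos: [0.5823, 0.0285, 0.1824]
tool_rot: [0.798, 0.602, 0.001, 0.0]
force: [2.6, 1.7, -2.7]
width: 0.0112
```

```bash
python3 -c "from h import *;tau((.6535,.0088))"
```

```text
t 23.075 pos [0.5823 0.0285 0.1824] tau 0.045 Mz 0.219 Ftool [2.37 1.97 2.75] tool yaw 74.08 rdist 0.0739 rang -15.42 q7 1.28
```

>>> step_arm:
  commands:
    - [-1, 0, 0, -4, 0]
    - [-1, 0, 0, -5, 0]
    - [-1, 0, 0, -6, 0]
    - [-1, 0, 0, -8, 0]
    - [-1, 0, 0, -10, 0]
    - [-1, 0, 0, 0, 0]

```text
time_s: 23.82
tool_pos: [0.5818, 0.0277, 0.2165]
tool_rot: [0.798, 0.603, 0.001, 0.001]
force: [0.6, -0.2, -3.1]
width: 0.0115
```

Run:
```python
from h import *
tau((.6535,.0088))
s=bot.camera("side");cv2.imwrite("pics/t13s.png",s)
cv2.imwrite("pics/z23.png",cv2.resize(s[130:290,260:420],(600,600)))
```

```text
t 23.825 pos [0.5818 0.0277 0.2165] tau 0.047 Mz 0.046 Ftool [0.   0.58 3.08] tool yaw 74.15 rdist 0.0742 rang -14.77 q7 1.28
```

View pics/z23.png

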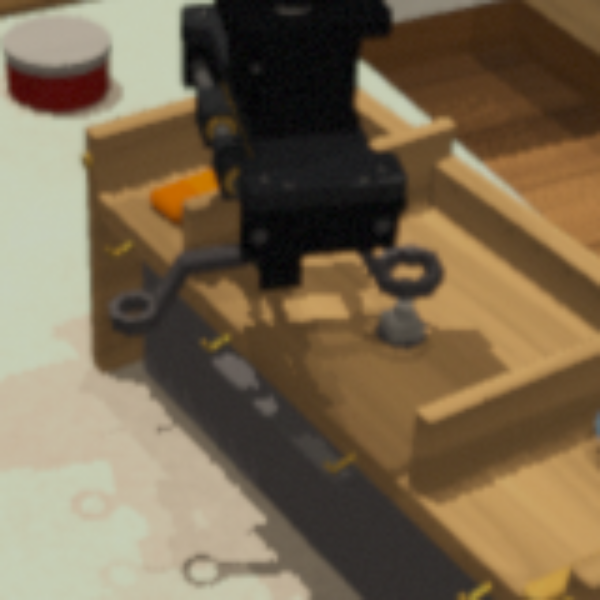

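>>> step_arm:
  commands:
    - [-1, 0, 0, -30, 0]
    - [-1, 0, 0, -50, 0]
    - [-1, 0, 0, -25, 0]
    - [-1, 0, 0, 0, 0]

```text
time_s: 24.38
tool_pos: [0.582, 0.0277, 0.3219]
tool_rot: [0.798, 0.603, 0.002, 0.001]
force: [-0.1, -0.1, -4.1]
width: 0.0113
```

>>> step_arm:
  commands:
    - [-1, 30.5, -40.6, 0, 0]
    - [-1, 30.5, -40.6, 0, 0]
    - [-1, 30.5, -40.6, 0, 0]
    - [-1, 30.5, -40.6, 0, 0]
    - [-1, 30.5, -40.6, 0, 0]
    - [-1, 30.5, -40.6, 0, 0]
    - [-1, 30.5, -40.6, 0, 0]
    - [-1, 0, 0, 0, 0]

```text
time_s: 25.38
tool_pos: [0.3616, 0.3142, 0.3177]
tool_rot: [0.795, 0.607, -0.002, -0.001]
force: [0.4, -0.5, -2.6]
width: 0.0115
```

>>> step_arm:
  commands:
    - [-1, 0, 0, 0, -9.5]
    - [-1, 0, 0, 0, -9.5]
    - [-1, 0, 0, 0, -9.5]
    - [-1, 0, 0, 0, -9.5]
    - [-1, 0, 0, 0, 0]

```text
time_s: 26.0
tool_pos: [0.3658, 0.3098, 0.3184]
tool_rot: [0.559, 0.829, -0.001, -0.0]
force: [0.3, -0.6, -2.9]
width: 0.0113
```

Run:
```python
from h import *
st();togo([.367,.311,.045])
s=bot.camera("side");cv2.imwrite("pics/t14s.png",s)
```

```text
t 26.0 pos [0.3658 0.3098 0.3184] yaw/eul [[-0.375, 0.927, -0.002], [0.927, 0.375, -0.002], [-0.001, -0.002, -1.0]] F [ 0.3  -0.55 -2.88] T [ 0.054  0.053 -0.032] w 0.0113 q [-0.892 -0.072  0.126  1.741  0.009  1.474  1.188]
tool d mm [  1.    2.2 273.4] tool yaw 112.02
```

View pics/t14s.png

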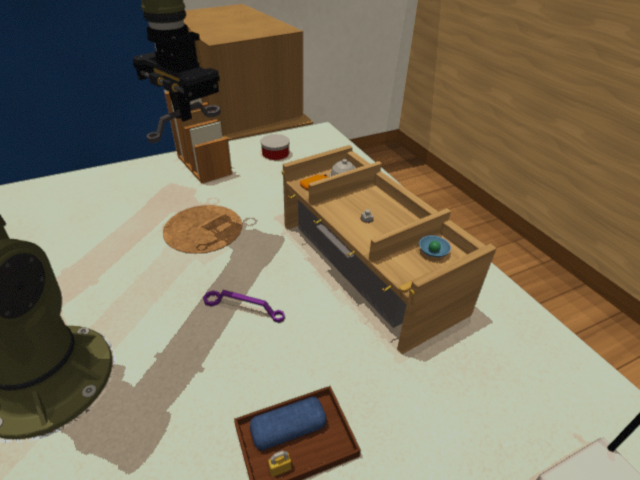

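>>> step_arm:
  commands:
    - [-1, 0.5, 1.5, 60, 0]
    - [-1, 0, 0, 60, 0]
    - [-1, 0, 0, 60, 0]
    - [-1, 0, 0, 50, 0]
    - [-1, 0, 0, 30, 0]
    - [-1, 0, 0, 5, 0]
    - [-1, 0, 0, 0, 0]

```text
time_s: 26.92
tool_pos: [0.3676, 0.312, 0.0556]
tool_rot: [0.559, 0.83, 0.0, 0.0]
force: [-0.1, -0.2, -3.2]
width: 0.0116
```

>>> step_arm:
  commands:
    - [-1, 0, 0, 2, 0]
    - [-1, 0, 0, 2, 0]
    - [-1, 0, 0, 2, 0]
    - [-1, 0, 0, 0, 0]

```text
time_s: 27.42
tool_pos: [0.3671, 0.3119, 0.0492]
tool_rot: [0.558, 0.83, 0.0, 0.0]
force: [-0.5, 0.3, -3.4]
width: 0.0116
```

>>> step_arm:
  commands:
    - [-1, 0, 0, 2, 0]
    - [-1, 0, 0, 2, 0]
    - [-1, 0, 0, 0, 0]

```text
time_s: 27.8
tool_pos: [0.3683, 0.3125, 0.0459]
tool_rot: [0.558, 0.83, 0.001, 0.0]
force: [3.1, 0.4, 2.5]
width: 0.0117
```

>>> step_arm:
  commands:
    - [-1, 0, 0, 2, 0]
    - [-1, 0, 0, 0, 0]

```text
time_s: 28.05
tool_pos: [0.3679, 0.3124, 0.0436]
tool_rot: [0.558, 0.83, 0.001, 0.0]
force: [4.6, 2.5, 3.0]
width: 0.0111
```

Run:
```python
from h import *
st()
s=bot.camera("side");cv2.imwrite("pics/z24.png",cv2.resize(s[130:260,150:280],(600,600),interpolation=2))
```

```text
t 28.05 pos [0.3679 0.3124 0.0436] yaw/eul [[-0.377, 0.926, 0.002], [0.926, 0.377, 0.001], [0.001, 0.002, -1.0]] F [4.61 2.45 3.  ] T [ 0.279 -0.429  0.037] w 0.0111 q [-0.881  0.171  0.13   2.076 -0.028  0.894  1.223]
```

View pics/z24.png

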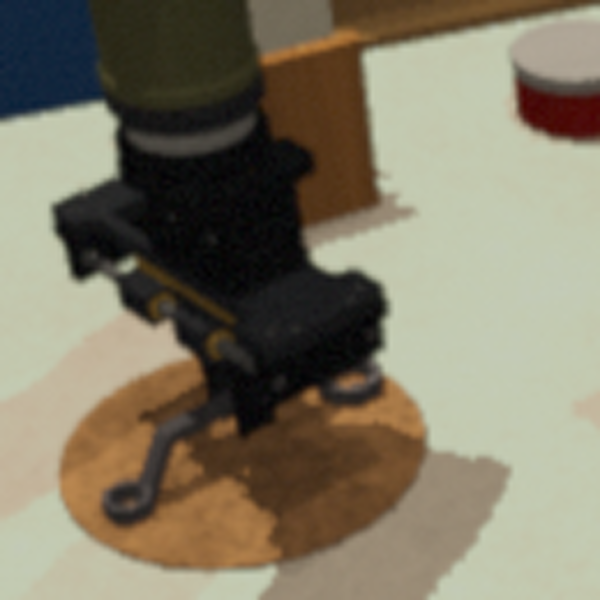

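At the flat-lying height with contact. Now I'll release with a moderate opening and retreat upward.

>>> step_arm:
  commands:
    - [-0.4, 0, 0, 0, 0]
    - [-0.1, 0, 0, 0, 0]
    - [0, 0, 0, 0, 0]
    - [0, 0, 0, 0, 0]
    - [0, 0, 0, -10, 0]
    - [0, 0, 0, -30, 0]
    - [0, 0, 0, -60, 0]
    - [0, 0, 0, -60, 0]

```text
time_s: 29.1
tool_pos: [0.3668, 0.3115, 0.2053]
tool_rot: [0.558, 0.83, 0.0, 0.0]
force: [1.4, 1.2, 0.1]
width: 0.0436
```

>>> step_arm:
  commands:
    - [0, 0, 0, -60, 0]
    - [0, 60, 0, 0, 0]
    - [0, 60, 0, 0, 0]
    - [0, 60, 0, 0, 0]
    - [0, 0, 0, 0, 0]
    - [0, 0, 0, 0, 0]

```text
time_s: 29.85
tool_pos: [0.2995, 0.4779, 0.2633]
tool_rot: [0.558, 0.83, -0.0, 0.0]
force: [1.0, 0.2, -0.8]
width: 0.0437
```

Run:
```python
from h import *
st()
s=bot.camera("side");t=bot.camera("top")
cv2.imwrite("pics/f_s.png",s);cv2.imwrite("pics/f_t.png",t)
cv2.imwrite("pics/z25.png",np.hstack([cv2.resize(t[265:365,150:250],(400,400),interpolation=2),cv2.resize(s[180:280,150:250],(400,400),interpolation=2)]))
```

```text
t 29.85 pos [0.2995 0.4779 0.2633] yaw/eul [[-0.377, 0.926, 0.001], [0.926, 0.377, -0.001], [-0.001, 0.0, -1.0]] F [ 0.96  0.17 -0.81] T [ 0.005  0.053 -0.051] w 0.0437 q [-1.049  0.131 -0.011  1.643  0.002  1.368  0.898]
```

View pics/z25.png

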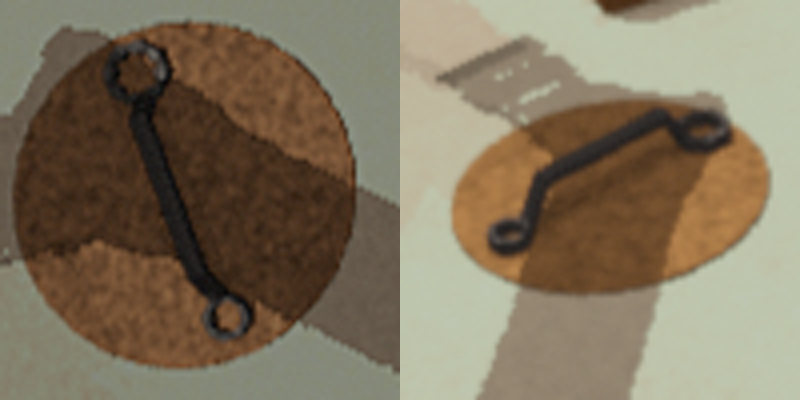

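View pics/f_t.png

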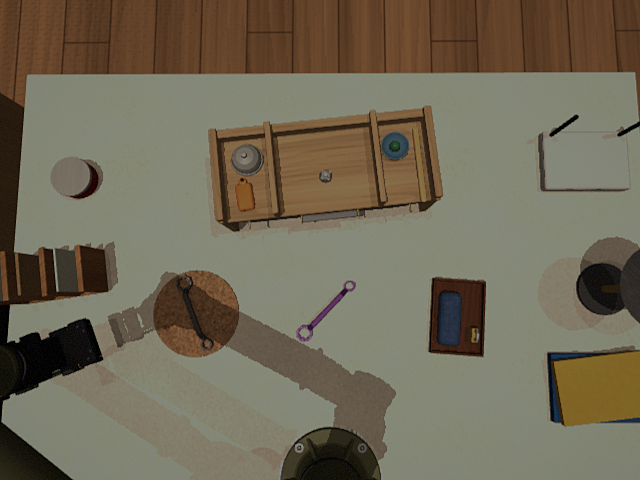

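The spanner lies flat at the mat's centre, with its rings at (184,283) and (206,344) in the top view. The bystanders look unmoved, so I'm handing in.

Run:
```python
from h import *
print(bot.job_done())
```

```text
the job is handed in; nothing more can be done
None
```

I tightened the nut until it went stiff, laid the spanner back flat on the cork mat and handed the job in at about 30 s. No verdict was reported.

- **Tightening:** I set the big ring over the nut and turned it clockwise in two swings, refitting it in between. The nut ran at about 0.4 N m. It then stiffened over about 6°, and I held it at a steady 0.90 N m for about 0.5 s, as read from the wrist force. No reading went above 0.91 N m.
- **Not a divider:** the stiffening came at a spanner angle the first swing had already passed freely, so it was not the spanner hitting a divider.
- **Final picture:** the spanner lies flat near the mat's centre, almost exactly where it started. The bell, cover, marble, scratcher, case and padlock look unmoved in the top view. I did not measure them, and I did not re-measure the nut's final angle.

**What went wrong on the way:**
- **Refit:** on the second fit the ring first hung up on the nut about 5° off angle. Low torque readings and the side view showed it. I raised it, turned it back and set it down again.
- **Tilt:** the spanner pitched 0.04 to 0.08 rad in the grip while on the nut. It levelled when I set it down on the mat.

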